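Make up a slide box to three mailers and shut it

TASK

The open slide box already holds one white slide mailer; add mailers from the leaning grey stand until exactly three are in the box, setting them down inside rather than dropping them, and leave the other two undisturbed in their pockets. Make sure nothing stands too high, then press the lid fully shut, without disturbing the pot, bottle, small box and counter nearby.

Things in the scene. Friction and masses are not known exactly. Their poses are not given: they have to be found in the camera images.
- mailer_a: white rigid slide mailer, a closed plastic slab 14 mm thick (own x) by 80 mm long (own y) by 28 mm high (own z), about 45 g; origin at the centre of its 14 x 80 mm underside. At the start it stands in one pocket of the stand, with its own z leaning 30 degrees towards the stand's +x end; only its upper part stands out of the pocket.
- mailer_b: white rigid slide mailer, a closed plastic slab 14 mm thick (own x) by 80 mm long (own y) by 28 mm high (own z), about 45 g; origin at the centre of its 14 x 80 mm underside. At the start it stands in one pocket of the stand, with its own z leaning 30 degrees towards the stand's +x end; only its upper part stands out of the pocket.
- mailer_c: white rigid slide mailer, a closed plastic slab 14 mm thick (own x) by 80 mm long (own y) by 28 mm high (own z), about 45 g; origin at the centre of its 14 x 80 mm underside. At the start it stands in one pocket of the stand, with its own z leaning 30 degrees towards the stand's +x end; only its upper part stands out of the pocket.
- mailer_d: white rigid slide mailer, a closed plastic slab 14 mm thick (own x) by 80 mm long (own y) by 28 mm high (own z), about 45 g; origin at the centre of its 14 x 80 mm underside. At the start it stands in one pocket of the stand, with its own z leaning 30 degrees towards the stand's +x end; only its upper part stands out of the pocket.
- mailer_e: identical white rigid slide mailer, a closed plastic slab 14 mm thick (own x) by 80 mm long (own y) by 28 mm high (own z), about 45 g; origin at the centre of its 14 x 80 mm underside. At the start it already stands on its long edge in the slide box, its length across the box (along the box's x), anywhere along the box's y.
- stand: grey stand, fixed, 222 mm (x) by 104 mm (y), under 55 mm high; origin at the centre of its underside. Four parallel pockets in a row along its x, 52 mm apart, leaning 30 degrees from vertical towards its own +x (roughly the robot's left). A mailer is held only by its two broad faces and slides out along its lean. Faces of neighbours are 31 mm apart, square to the faces; a +x neighbour stands over the way in, so start at the +x end.
- pocket0 (a point): floor centre of the stand's pocket nearest its -x end; axes as the stand; the other three follow at 52, 104 and 156 mm along +x. A pocket is 17 mm wide and 92 mm long (y) inside. Its long walls reach 10 mm up the mailer along the lean, so the upper 18 mm of the broad faces are free; end cheeks reach 24 mm up and cover the mailer's ends.
- slide_box: blue slide box with hinged lid, fixed, 102 (x) by 172 (y) mm, 37 mm high when shut; origin at the centre of its underside. Inside one plain space, x -48 to +48, y -83 to +83 mm; inner floor at 3, wall rim at 27 mm. Hinge line along y at x = +50 mm, 27 mm high. Under the shut lid there are 31 mm over the floor: a mailer on its long edge or flat fits, not one lying across another.
- slide_box_lid (a joint): lid angle in rad: 0 shut, 1.57 upright behind the box; starts at 1.62 to 1.8 (stop at 1.83), leaning back from the robot. The hinge is stiff with friction: the lid stays where it is left; a push of 1 to 3 N at its free edge moves it. No catch. The lid is a shallow tray 172 mm wide (y), 101 mm from hinge to free edge, 10 mm thick: when shut, its outer face is 10 mm above the hinge line.
- lid_edge (a point): middle of the lid's free edge on its outer face (x -51, z 37 mm in the slide box's frame when shut); moves with the lid
- box_floor (a point): centre of the slide box's footprint at its inner floor (3 mm above the trolley); axes as the slide box
- strip_pot: small round pot with a black cap, 43 mm wide, 87 mm high; bystander; origin at its underside
- dropper_bottle: brown dropper bottle, 38 mm wide, 103 mm high; bystander; origin at its underside
- coverslip_box: small square box, 52 x 52 x 23 mm; bystander; origin at its underside
- tally_counter: hand tally counter, 40 x 52 x 33 mm; bystander; origin at its underside
Not all that is in view belongs to the job. What is shaped like the mailer_d but orange is not meant.

How it is judged:
By the outcome, as a careful person would: the job done as asked, in the order asked, and still so for the second after the job is handed in, with the robot touching nothing.
It also fails if it takes over 72 s, if anything falls off the work surface, if the arm or the gripper's body presses on something with over 40 N, if the wrist force passes 120 N, or if a joint passes its speed limit or range.

ROBOT

A 6-joint arm with a two-finger parallel gripper is mounted at the origin on a cart in front of the work surface, level with it; the furniture and walls round the work are solid. World frame = base frame: x ahead of the robot, y to its left, z up, the work surface at z = 0. Lengths are in m, angles in rad, forces in N, time in s.
With the tool pointing down it reaches from about 0.3 to 0.95 m from the base axis. Payload 3.1 kg.
Tool frame: the origin (TCP) lies at the very end of the fingers, on their centre line; the grasp point (between the pads) lies bot.grasp_offset behind it (bot.grasp_offset is the distance from the TCP to the grasp point, in m); z points along the fingers, y is the direction in which the jaws open and shut (so a half turn about z gives the same grasp; the last joint's range is limited). The gripper opens to 85 mm and grips with 20 to 120 N. Pads are 22 mm wide; open, the fingers measure 114 mm over their backs; the gripper's body (76 mm by 85 mm) begins 54 mm behind the grasp point. The pads swing forward as they close: fully open they stand 13 mm farther back than shut.
Start: joints at [1.078, 0.308, 1.634, -0, 1.2, -0.07], TCP at [0.256, 0.57, 0.207] pointing down, gripper open.
Joint ranges: [-3.06, 3.06], [-0.79, 1.96], [0.05, 2.63], [-1.19, 4.34], [0.05, 2.64], [-2.94, 2.94]. Speed limits (rad/s): [2.79, 2.79, 3.14, 3.14, 3.14, 3.14].

INTERFACE

Orientations are given as a unit quaternion [w, x, y, z].
In Python, from rig import bot, viewer, job gives the robot as it stands.
- The arm moves only by the shell command python3 -m inch 'ROWS' [OPENING] [FORCE]. ROWS is a JSON object of lists of equal length, an entry for each row: "slide": the shift along the tool's x, y, z in cm, a list of three; "rotation": the turn, a rotation vector about the tool's x, y, z in rad, a list of three. A call has 1 to 8 rows; each row shifts and turns the pose as measured when the row begins, along the tool's axes as they then stand; what a row does not reach is not made up. A row lasts 1/8 s, in which the tool goes at most 62.5 mm and 10.7 degrees, less where a joint would pass 70% of its speed; a pose out of reach is approached as far as the arm can. A call is refused whole if a number of a shift passes 6.25 or a number of a turn 0.188, either way. A call with a gripper value outside its range is refused whole. OPENING is the opening, from 0 (shut) to 1 (fully open), set as the call begins (- or left out, the last holds). The fingers move at their own pace and stop on an object; FORCE is the grip in N (left out, the last holds). Time passes only in rows, so rows that do not move let the fingers close. It gives the time, the measured TCP pose, the force and the opening at its end, in the units of the state.
- bot.observe(): the state, without advancing time (a new reading comes with each control period).
- viewer.grab_frame(name): name is "side" or "top" or "wrist"; returns a dict with "image" (400x640x3 uint8, red, green, blue), "fx", "fy", "cx", "cy" (pixels), "R" (3x3) and "t" (3): a world point X has camera coordinates R X + t; the wrist camera has in their place "T_tool_cam" (4x4, takes a point from camera to tool coordinates, whose origin is the TCP and whose axes are the flange's). Camera axes: x right, y down, z forward; pixel columns grow to the right and rows downward; lengths in m; the calibration is good to about 2 mm. A picture is of the moment at which its call begins: read the wrist's pose just before it. There is no depth.
- job.sign_off(): hands the job in, once; it reports no verdict.
The state is a dict: "time": time; "q": joint angles; "dq": joint speeds; "effort": joint torques, N m; "tool_pos": TCP position; "eef_rot": TCP orientation; "wrist_force": force on the tool from outside, world axes, zero at the start; "ft_torque": the same for the moment, N m; "finger_gap": finger opening in m.
Only numpy, scipy, OpenCV 4.12 (cv2) and the standard library are available. Lean on these libraries where they do the work, as an engineer would, in place of code of your own. Each camera call takes 0.05 s, during which the arm holds its last target.

## Working session

There is one attempt and no reset: what is moved stays moved. The work goes in short steps, Python scripts to look and compute and a shell command to move; the robot and the scene stay as the last step left them, time stands still between calls to the robot, and variables do not carry over. Pictures are saved under pics/ and viewed, and the job is handed in when it is done.

```bash
ls -la; mkdir -p pics; python3 - <<'E'
from rig import bot, viewer, job
import cv2
print(bot.observe(), bot.grasp_offset)
for n in ["side","top","wrist"]:
    f=viewer.grab_frame(n)
    cv2.imwrite(f"pics/{n}0.png",f["image"][:,:,::-1])
    print(n,{k:(v.tolist() if hasattr(v,'tolist') else v) for k,v in f.items() if k!="image"})
E
```

```text
total 12
drwxr-xr-x  3 agent agent 4096 Dec  7 00:06 .
drwxr-xr-x 23 root  root  4096 Dec  7 00:06 ..
drwxr-xr-x  2 agent agent 4096 Dec  7 00:06 pics
{'time': 0.0, 'q': array([ 1.07830093e+00,  3.09028387e-01,  1.63519408e+00, -4.03569987e-05,
        1.19969049e+00, -6.97020770e-02]), 'dq': array([-0.00020592, -0.00154487,  0.00040374,  0.00024143,  0.0004081 ,
       -0.00033427]), 'effort': array([-4.15905752e-04, -4.15252769e+01, -2.76663172e+01, -1.82839035e-04,
        1.03741724e-02, -1.03715496e-05]), 'tool_pos': array([0.25606345, 0.56917093, 0.20562899]), 'eef_rot': array([-3.03781576e-04,  2.09818354e-01,  9.77739696e-01, -1.11983456e-03]), 'wrist_force': array([-0.12077016, -0.24182603, -0.30410767]), 'ft_torque': array([ 0.01470793, -0.01987699, -0.01766031]), 'finger_gap': 0.08521451244189014} 0.0187
side {'fx': 486.1262790106493, 'fy': 486.1262790106493, 'cx': 317.45336183985955, 'cy': 204.6926890662473, 'R': [[0.9243645839673488, -0.38123856526582584, 0.014396953182008463], [-0.18244156009765708, -0.4748664995756936, -0.8609395360476026], [0.3350599842655092, 0.79319
[... 201 characters left out ...]
010124, 'R': [[-0.01651030281226559, -0.9998036011695879, 0.01096216171069132], [-0.9982554006222722, 0.015861159122644068, -0.05687335720487539], [0.056688314752817326, -0.011882033479594895, -0.9983212169692055]], 't': [0.011629161618490928, 0.5832098911420445, 1.2140766794298226]}
wrist {'fx': 312.54125389854954, 'fy': 312.54125389854954, 'cx': 319.85436810459754, 'cy': 200.73423919503733, 'T_tool_cam': [[0.0007154534098904692, -0.9479065711402798, -0.31854767385038996, 0.08215872088677902], [0.9999997435951294, 0.000687929332227766, 0.00019890426817479698, -0.00018312449275359466], [3.05956257237288e-05, -0.318547734479952, 0.9479068202738052, -0.1661904306781663], [0.0, 0.0, 0.0, 1.0]]}
```

View pics/side0.png

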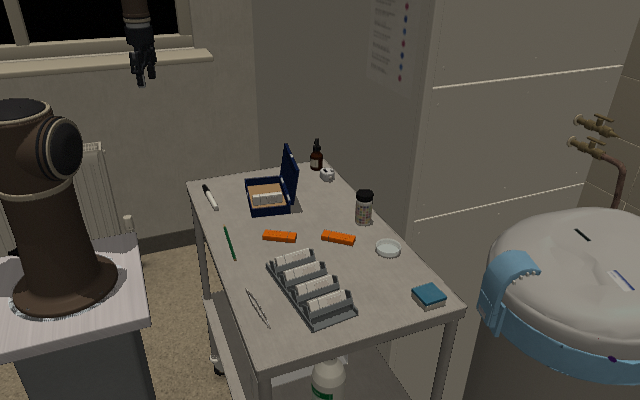

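View pics/top0.png

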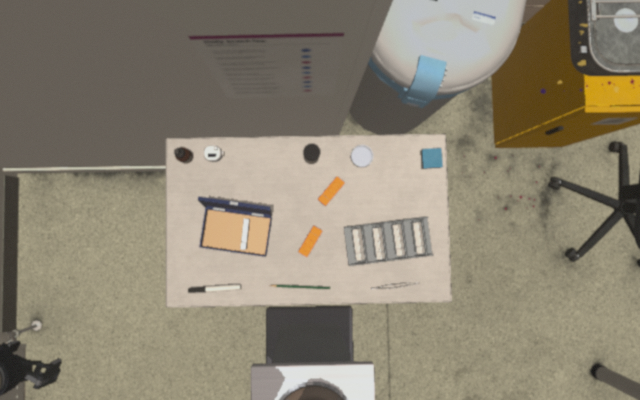

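View pics/wrist0.png

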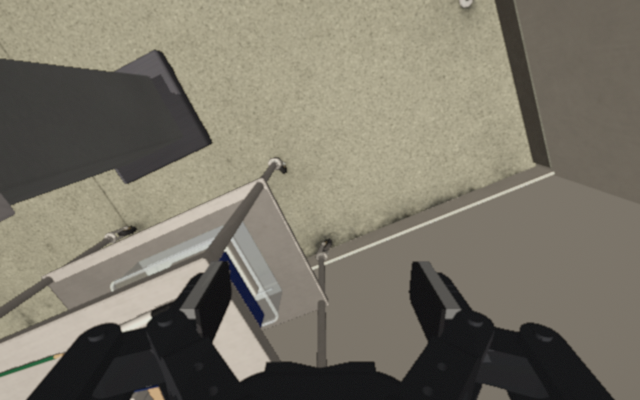

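```bash
python3 - <<'E'
import cv2
t=cv2.imread('pics/top0.png'); s=cv2.imread('pics/side0.png')
a=cv2.resize(t[190:280,330:450],None,fx=6.6,fy=6.6,interpolation=cv2.INTER_CUBIC);cv2.imwrite('pics/c1.png',a)
a=cv2.resize(t[185:265,190:290],None,fx=7,fy=7,interpolation=cv2.INTER_CUBIC);cv2.imwrite('pics/c2.png',a)
a=cv2.resize(s[235:335,255:365],None,fx=6,fy=6,interpolation=cv2.INTER_CUBIC);cv2.imwrite('pics/c3.png',a)
E
```

```text
(no output)
```

View pics/c1.png

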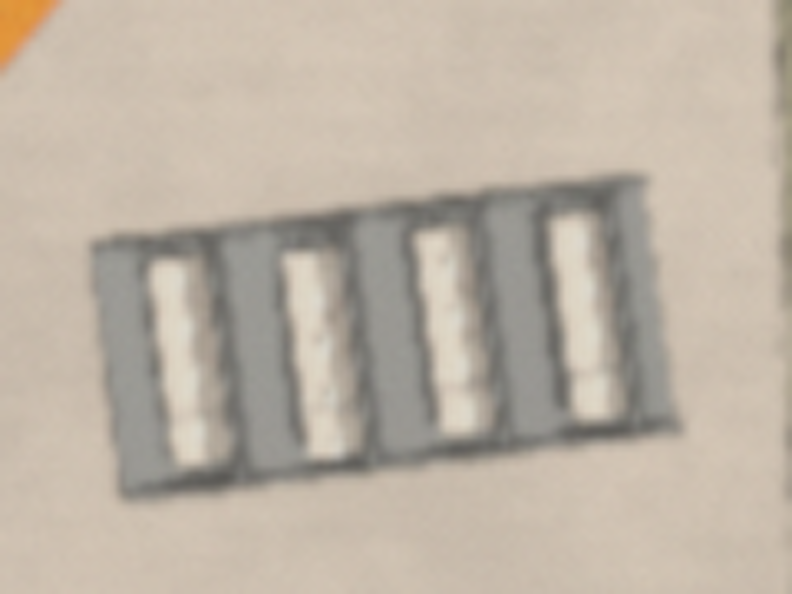

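View pics/c2.png

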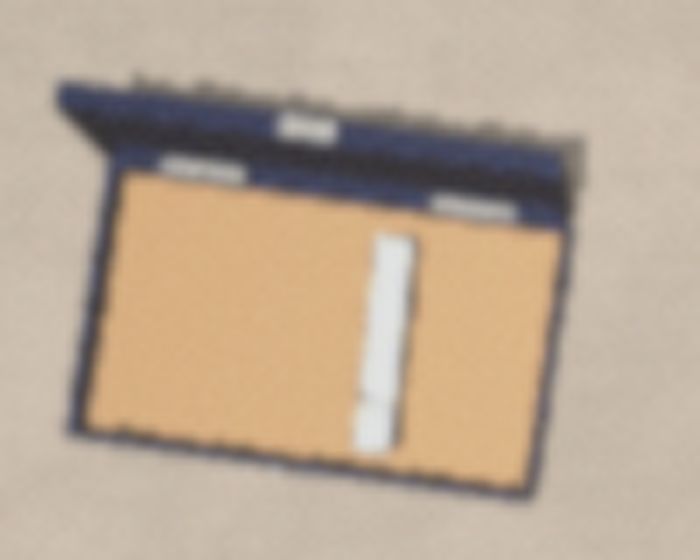

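View pics/c3.png

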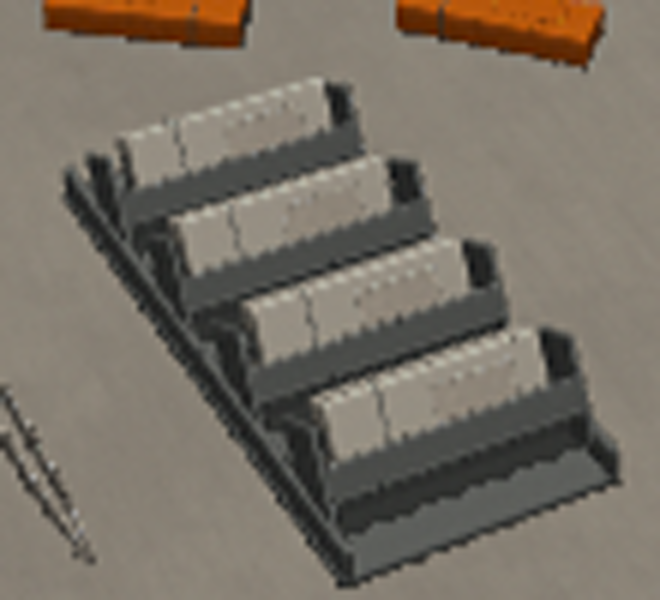

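```bash
cat > h.py <<'E'
import numpy as np, cv2
from scipy.spatial.transform import Rotation as Ro
def qR(q): return Ro.from_quat([q[1],q[2],q[3],q[0]]).as_matrix()
def grab(name,fn=None):
    from rig import bot,viewer
    s=bot.observe(); f=viewer.grab_frame(name)
    if name=='wrist':
        T=np.array(f['T_tool_cam']); RT=qR(s['eef_rot'])
        Rwc=RT@T[:3,:3]; c=RT@T[:3,3]+np.array(s['tool_pos'])
        f['R']=Rwc.T; f['t']=-Rwc.T@c
    else: f['R']=np.array(f['R']); f['t']=np.array(f['t'])
    if fn: 
        cv2.imwrite(f'pics/{fn}.png',f['image'][:,:,::-1])
    np.savez(f'pics/{fn or name}.npz',**{k:f[k] for k in ('R','t','fx','fy','cx','cy','image')})
    return f
def ray(f,p):
    d=np.array([(p[0]-f['cx'])/f['fx'],(p[1]-f['cy'])/f['fy'],1.]); d=f['R'].T@d
    return -f['R'].T@f['t'], d/np.linalg.norm(d)
def onz(f,p,z):
    c,d=ray(f,p); return c+d*(z-c[2])/d[2]
def tri(f,p,g,q):
    a,u=ray(f,p);b,v=ray(g,q)
    k=np.linalg.lstsq(np.c_[u,-v],b-a,rcond=None)[0]
    A=a+k[0]*u;B=b+k[1]*v
    return (A+B)/2,np.linalg.norm(A-B)
def proj(f,X):
    c=f['R']@np.asarray(X)+f['t']; return np.array([f['fx']*c[0]/c[2]+f['cx'],f['fy']*c[1]/c[2]+f['cy']])
E
python3 - <<'E'
from h import *
np.set_printoptions(precision=3,suppress=True)
t=grab('top','topa'); s=grab('side','sidea')
for nm,L in dict(stand=[(344.4,226.7),(348.5,265.5),(433,255.2),(427.7,217)]).items():
    for p in L: print(nm,onz(t,p,0.01))
L=[(70,430),(530,495),(565,230),(115,165)]
for p in L: print('box rim',onz(t,(190+p[0]/7,185+p[1]/7),0.027))
for n,p,z in [('pot',(312,153),.087),('bottle',(184,155),.1),('dish',(361,156),.0),('cs',(431,158),.02),('counter',(213,153),.03)]: print(n,onz(t,p,z))
# mailer_e corners c2
for p in [(378,235),(412,237),(352,450),(393,452)]: print('e',onz(t,(190+p[0]/7,185+p[1]/7),0.031))
# tops of mailers: triangulate upper -face top edge ends: c1 and c3
print(-t['R'].T@t['t'],-s['R'].T@s['t'])
E
```

```text
stand [ 0.504 -0.091  0.01 ]
stand [ 0.404 -0.099  0.01 ]
stand [ 0.427 -0.32   0.01 ]
stand [ 0.526 -0.309  0.01 ]
box rim [0.46  0.281 0.027]
box rim [0.434 0.113 0.027]
box rim [0.53  0.1   0.027]
box rim [0.557 0.264 0.027]
pot [ 0.687 -0.008  0.087]
bottle [0.685 0.303 0.1  ]
dish [ 0.691 -0.14   0.   ]
cs [ 0.68 -0.32  0.02]
counter [0.7   0.246 0.03 ]
e [0.53  0.168 0.031]
e [0.529 0.155 0.031]
e [0.451 0.178 0.031]
e [0.451 0.163 0.031]
[0.514 0.017 1.245] [ 0.174 -0.931  0.674]
```

```bash
cat >> h.py <<'E'
def Rtool(yaw_deg, lean_deg=0.):
    """tool y along horizontal dir at yaw (leaned), z down along -lean"""
    a=np.radians(yaw_deg); l=np.radians(lean_deg)
    sx=np.array([np.cos(a),np.sin(a),0]); Z=np.array([0,0,1.])
    y=np.cos(l)*sx-np.sin(l)*Z; z=-(np.sin(l)*sx+np.cos(l)*Z)
    return np.c_[np.cross(y,z),y,z]
def plan(P,R,n=None,p0=None,R0=None):
    from rig import bot
    s=bot.observe()
    p0=np.array(s['tool_pos']) if p0 is None else p0; R0=qR(s['eef_rot']) if R0 is None else R0
    rv=Ro.from_matrix(R0.T@R).as_rotvec(); d=np.asarray(P)-p0
    m=max(np.linalg.norm(d)/.055,np.linalg.norm(rv)/.17,1)
    n=n or int(np.ceil(m)); print('n',n,'need',m,'total d',d,'rv',rv)
    out=[]
    for i in range(n):
        Ri=R0@Ro.from_rotvec(rv*i/n).as_matrix()
        out.append(np.round(Ri.T@d/n*100,2).tolist())
    print('slide',out,'rot',np.round(rv/n,3).tolist())
def where():
    from rig import bot
    s=bot.observe(); R=qR(s['eef_rot'])
    print('t',round(s['time'],2),'p',np.round(s['tool_pos'],4),'F',np.round(s['wrist_force'],1),'gap',round(s['finger_gap'],4))
    print('tool y yaw',np.degrees(np.arctan2(R[1,1],R[0,1])),'z',np.round(R[:,2],3),'y',np.round(R[:,1],3)); print('q',np.round(s['q'],2))
    return s,R
E
python3 - <<'E'
from h import *
np.set_printoptions(precision=3,suppress=True)
plan([0.48,0.02,0.22],Rtool(96,30))
E
```

```text
n 11 need 10.792038922512582 total d [ 0.224 -0.55   0.014] rv [ 0.51  -0.138 -0.515]
slide [[-3.9, -3.72, -0.12], [-3.73, -3.9, 0.1], [-3.54, -4.06, 0.33], [-3.34, -4.2, 0.57], [-3.13, -4.32, 0.81], [-2.91, -4.42, 1.05], [-2.69, -4.5, 1.29], [-2.46, -4.55, 1.53], [-2.22, -4.58, 1.77], [-1.99, -4.6, 2.01], [-1.74, -4.58, 2.25]] rot [0.046, -0.013, -0.047]
```

```bash
python3 -m inch '{"slide":[[-3.9,-3.7,-0.5],[-3.7,-3.9,-0.1],[-3.5,-4.1,0.3],[-3.3,-4.2,0.6],[-3.1,-4.3,0.8],[-2.9,-4.4,1.0],[-2.7,-4.5,1.3],[-2.5,-4.6,1.5]],"rotation":[[0.046,-0.013,-0.047],[0.046,-0.013,-0.047],[0.046,-0.013,-0.047],[0.046,-0.013,-0.047],[0.046,-0.013,-0.047],[0.046,-0.013,-0.047],[0.046,-0.013,-0.047],[0.046,-0.013,-0.047]]}' 0.3; python3 - <<'E'
from h import *
np.set_printoptions(precision=3,suppress=True)
where(); plan([0.47,-0.02,0.22],Rtool(96,30))
E
```

```text
time: 1.25
tool_pos: [0.4253, 0.1626, 0.2249]
eef_rot: [0.013, 0.011, 0.981, -0.193]
wrist_force: [0.7, -0.1, -0.6]
finger_gap: 0.0255
t 1.25 p [0.425 0.163 0.225] F [ 0.7 -0.1 -0.6] gap 0.0255
tool y yaw 88.29558147808991 z [ 0.022 -0.38  -0.925] y [ 0.028  0.925 -0.379]
q [ 0.53  0.09  1.91 -0.36  1.34 -0.9 ]
n 4 need 3.420077635820706 total d [ 0.045 -0.183 -0.005] rv [ 0.132 -0.026 -0.123]
slide [[-1.19, -4.15, 1.87], [-1.05, -4.12, 2.02], [-0.91, -4.08, 2.16], [-0.77, -4.03, 2.3]] rot [0.033, -0.007, -0.031]
```

Motion tracks well. Continue to a viewing pose.

```bash
python3 -m inch '{"slide":[[-1.2,-4.2,1.9],[-1.1,-4.1,2.0],[-0.9,-4.1,2.2],[-0.8,-4.0,2.3],[0,0,0]],"rotation":[[0.033,-0.007,-0.031],[0.033,-0.007,-0.031],[0.033,-0.007,-0.031],[0.033,-0.007,-0.031],[0,0,0]]}'; python3 - <<'E'
from h import *
np.set_printoptions(precision=3,suppress=True)
where(); grab('wrist','w1')
E
```

```text
time: 1.88
tool_pos: [0.4725, -0.0283, 0.2199]
eef_rot: [0.014, -0.051, 0.964, -0.26]
wrist_force: [-0.2, 0.4, -0.5]
finger_gap: 0.0258
t 1.88 p [ 0.472 -0.028  0.22 ] F [-0.2  0.4 -0.5] gap 0.0258
tool y yaw 96.09524137345095 z [ 0.055 -0.5   -0.864] y [-0.092  0.86  -0.503]
q [ 0.21  0.06  2.01 -0.57  1.2  -1.22]
```

View pics/w1.png

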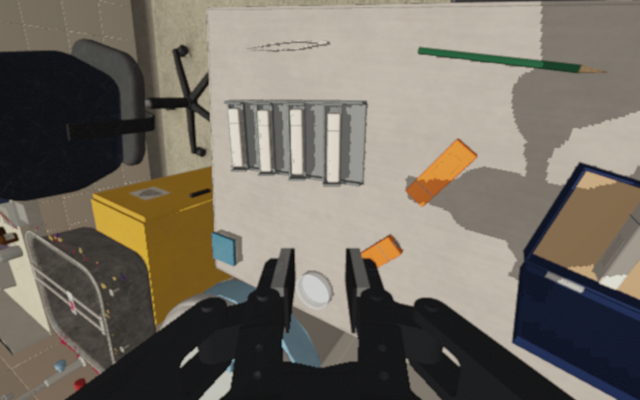

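```bash
python3 - <<'E'
import cv2
w=cv2.imread('pics/w1.png')
cv2.imwrite('pics/c4.png',cv2.resize(w[90:195,215:375],None,fx=5,fy=5,interpolation=cv2.INTER_CUBIC))
E
```

```text
(no output)
```

View pics/c4.png

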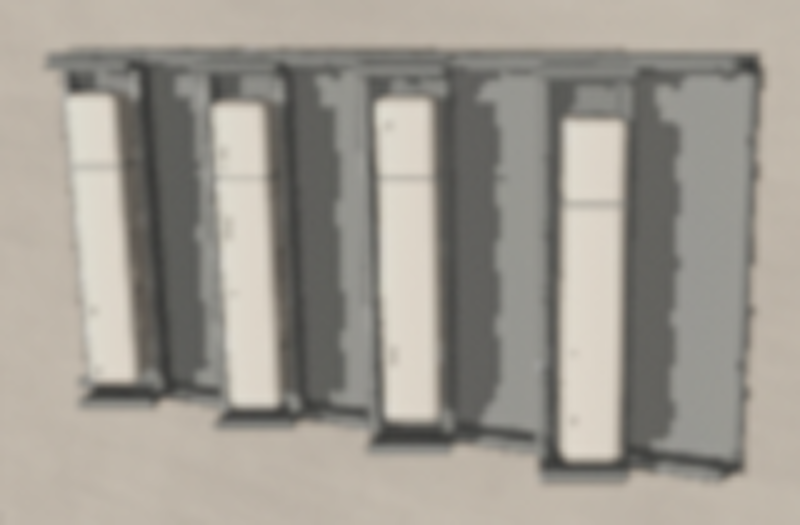

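```bash
python3 - <<'E'
from h import *
np.set_printoptions(precision=4,suppress=True)
w=np.load('pics/w1.npz'); t=np.load('pics/topa.npz')
W=lambda u,v:(215+u/5-.4,90+v/5-.4); T=lambda u,v:(330+u/6.6-.42,190+v/6.6-.42)
prs=[((626,120),(172,468)),((622,465),(150,258)),((435,98),(305,460)),((438,422),(283,252)),((268,102),(440,438)),((280,407),(413,228)),((118,97),(575,422)),((135,382),(548,210))]
P=[]
for a,b in prs:
    X,e=tri(w,W(*a),t,T(*b)); P.append(X); print(X,e)
P=np.array(P)
for i in range(4): print('len',np.linalg.norm(P[2*i]-P[2*i+1]))
for z in (.03,.035,.04,.045,.05,.055):
    c=[onz(w,W(*a),z) for a in ((562,118),(626,120),(558,462),(622,465))]
    print(z,'len',np.linalg.norm(c[0]-c[2]),np.linalg.norm(c[1]-c[3]),'mid +x edge',(c[1]+c[3])/2, 'top', (onz(t,T(172,468),z)+onz(t,T(150,258),z))/2)
# stand corners in wrist
for p in [(50,62),(758,62),(738,470)]: print(onz(w,W(*p),0.012))
E
```

```text
[ 0.4185 -0.1154  0.0356] 0.00038994076830259843
[ 0.4997 -0.1086  0.0313] 0.0017045028230744472
[ 0.4205 -0.1669  0.0357] 6.51470589223249e-05
[ 0.5008 -0.1604  0.0339] 0.000383988409334655
[ 0.4281 -0.2196  0.0335] 0.0003892271089668902
[ 0.5088 -0.2114  0.0341] 0.0006611661056960458
[ 0.4334 -0.2721  0.0332] 0.0006193286597370502
[ 0.5142 -0.2645  0.0337] 0.0022777413079277105
len 0.08160037024645814
len 0.08055372043483182
len 0.08111949423232497
len 0.08110922923205047
0.03 len 0.08369117235936374 0.08199057695092475 mid +x edge [ 0.4601 -0.1133  0.03  ] top [ 0.4585 -0.1127  0.03  ]
0.035 len 0.08243594876690201 0.08076085936366917 mid +x edge [ 0.4589 -0.1109  0.035 ] top [ 0.4588 -0.1122  0.035 ]
0.04 len 0.08118072517444018 0.07953114177641353 mid +x edge [ 0.4577 -0.1085  0.04  ] top [ 0.459  -0.1116  0.04  ]
0.045 len 0.0799255015819784 0.07830142418915788 mid +x edge [ 0.4565 -0.1061  0.045 ] top [ 0.4592 -0.1111  0.045 ]
0.05 len 0.07867027798951669 0.07707170660190224 mid +x edge [ 0.4554 -0.1037  0.05  ] top [ 0.4594 -0.1106  0.05  ]
0.055 len 0.0774150543970549 0.07584198901464659 mid +x edge [ 0.4542 -0.1013  0.055 ] top [ 0.4597 -0.11    0.055 ]
[ 0.4304 -0.3196  0.012 ]
[ 0.4042 -0.0951  0.012 ]
[ 0.5006 -0.0852  0.012 ]
```

```bash
cat >> h.py <<'E'
YAW=95.4
sx=np.array([np.cos(np.radians(YAW)),np.sin(np.radians(YAW)),0]); U=.5*sx+np.array([0,0,.8660])
top3=np.array([.4596,-.118,.0377])
def topc(k): return top3-(3-k)*.052*sx
E
python3 - <<'E'
from h import *
np.set_printoptions(precision=4,suppress=True)
print(topc(2),topc(1))
plan(topc(3)+(-.0155+.045)*U,Rtool(YAW,30))
E
```

```text
[ 0.4645 -0.1698  0.0377] [ 0.4694 -0.2215  0.0377]
n 4 need 3.1802479583526075 total d [-0.0145 -0.0762 -0.1568] rv [-0.0022  0.0083  0.011 ]
slide [[0.57, 0.36, 4.32], [0.56, 0.36, 4.32], [0.56, 0.36, 4.32], [0.55, 0.35, 4.32]] rot [-0.001, 0.002, 0.003]
```

```bash
python3 -m inch '{"slide":[[0.6,0.4,4.3],[0.6,0.4,4.3],[0.6,0.4,4.3],[0.6,0.4,4.3],[0,0,0]],"rotation":[[-0.001,0.002,0.003],[-0.001,0.002,0.003],[-0.001,0.002,0.003],[-0.001,0.002,0.003],[0,0,0]]}'; python3 - <<'E'
from h import *
np.set_printoptions(precision=4,suppress=True)
where(); plan(topc(3)+(-.0155+.045)*U,Rtool(YAW,30)); grab('wrist','w2'); grab('side','s2')
im=cv2.imread('pics/s2.png'); cv2.imwrite('pics/s2c.png',cv2.resize(im[200:340,240:380],None,fx=4.2,fy=4.2,interpolation=cv2.INTER_CUBIC))
E
```

```text
time: 2.55
tool_pos: [0.4613, -0.0963, 0.0613]
eef_rot: [0.018, -0.046, 0.966, -0.255]
wrist_force: [-0.3, 0.3, 0.1]
finger_gap: 0.0258
t 2.55 p [ 0.4613 -0.0963  0.0613] F [-0.3  0.3  0.1] gap 0.0258
tool y yaw 95.20791578878831 z [ 0.058 -0.49  -0.87 ] y [-0.079  0.866 -0.493]
q [ 0.06  0.27  2.16 -0.73  0.83 -1.07]
n 1 need 1 total d [-0.0031 -0.007   0.0019] rv [ 0.0078  0.0113 -0.003 ]
slide [[0.37, -0.68, 0.16]] rot [0.008, 0.011, -0.003]
```

View pics/w2.png

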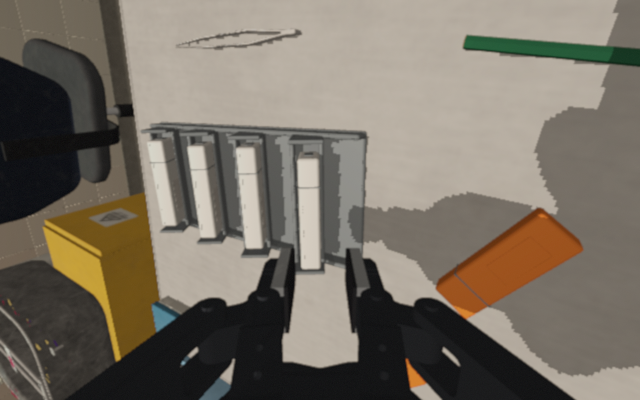

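View pics/s2c.png

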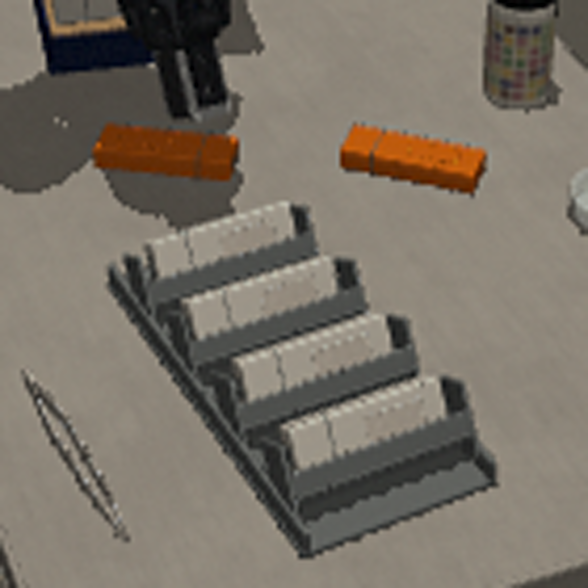

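```bash
python3 - <<'E'
from h import *
np.set_printoptions(precision=2,suppress=True)
w=cv2.imread('pics/w2.png'); f=np.load('pics/w2.npz')
c=cv2.resize(w[130:285,225:375],None,fx=5,fy=3.8,interpolation=cv2.INTER_CUBIC)
mx=np.array([.866*sx[0],.866*sx[1],-.5]); my=np.array([np.sin(np.radians(YAW)),-np.cos(np.radians(YAW)),0])
for k in (3,2):
  for a in (-7,7):
    for b in (-40,40):
      p=proj(f,topc(k)+mx*a/1000+my*b/1000); print(k,p)
      cv2.circle(c,(int((p[0]-225)*5),int((p[1]-130)*3.8)),3,(0,0,255),-1)
cv2.imwrite('pics/w2c.png',c)
s=np.load('pics/s2.npz'); print('side tcp',proj(s,[.4613,-.0963,.0613]))
E
```

```text
3 [297.03 158.97]
3 [299.99 268.71]
3 [319.04 158.88]
3 [319.42 268.59]
2 [236.16 151.83]
2 [245.26 251.64]
2 [255.79 151.75]
2 [262.82 251.54]
side tcp [289.26 240.43]
```

View pics/w2c.png

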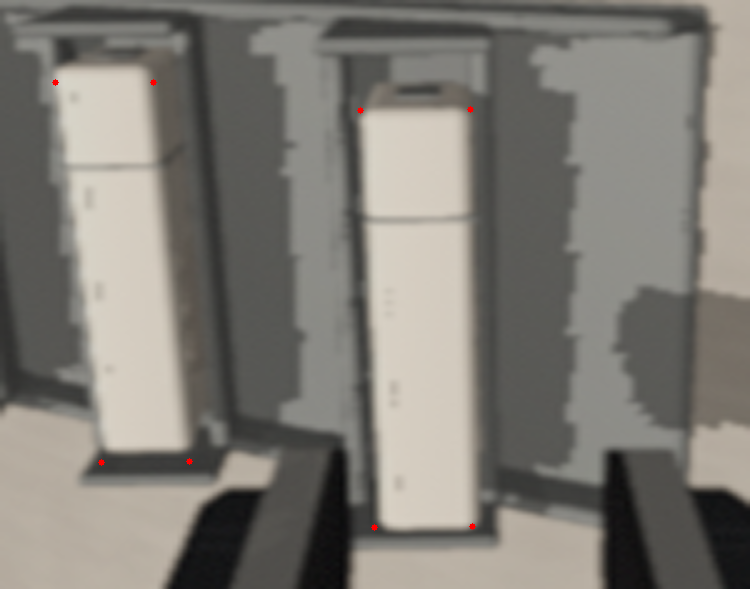

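```bash
python3 - <<'E'
from h import *
np.set_printoptions(precision=2,suppress=True)
s=np.load('pics/s2.npz'); f=np.load('pics/w2.npz')
tcp=np.array([.4613,-.0963,.0613])
im=cv2.imread('pics/s2.png'); c=cv2.resize(im[150:260,230:350],None,fx=6,fy=5.4,interpolation=cv2.INTER_CUBIC)
w=cv2.imread('pics/w2.png')
for d in (0,.01,.02,.03,.04):
  p=proj(s,tcp+d*U);print(d,p,proj(f,tcp+d*U)); cv2.circle(c,(int((p[0]-230)*6),int((p[1]-150)*5.4)),3,(0,0,255),-1)
  q=proj(f,tcp+d*U); cv2.circle(w,tuple(int(v) for v in q),2,(0,0,255),-1)
cv2.imwrite('pics/s2d.png',c); cv2.imwrite('pics/w2d.png',w[150:,160:480].repeat(2,0).repeat(2,1))
E
```

```text
0 [289.26 240.43] [319.17 243.1 ]
0.01 [288.24 236.02] [319.26 251.29]
0.02 [287.22 231.61] [319.37 260.43]
0.03 [286.2 227.2] [319.49 270.67]
0.04 [285.18 222.78] [319.62 282.23]
```

View pics/s2d.png

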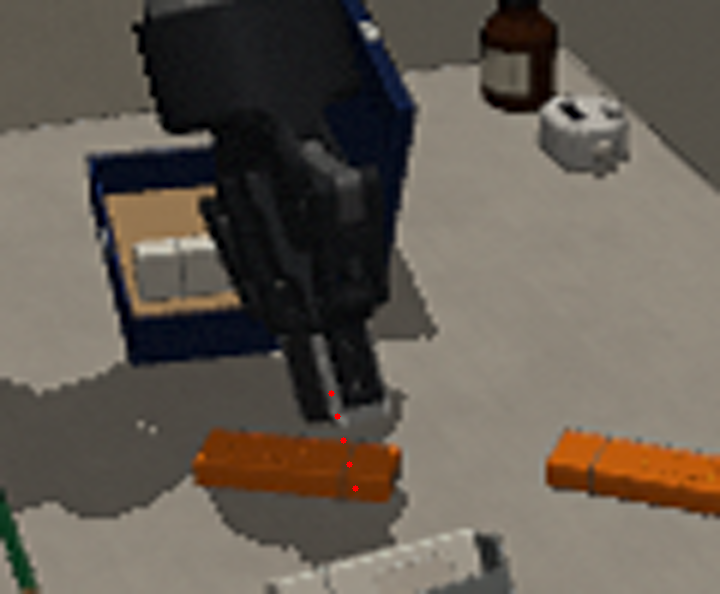

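View pics/w2d.png

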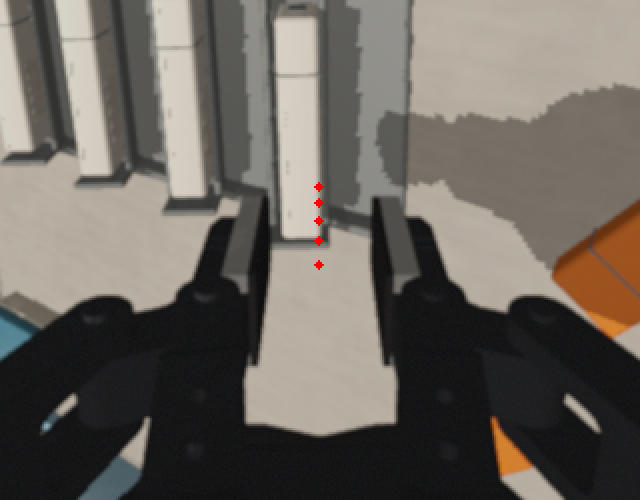

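```bash
python3 -m inch '{"slide":[[0.35,-0.7,0.15],[0,0,0],[0,0,1.5],[0,0,1.5],[0,0,1.2],[0,0,0]],"rotation":[[0.008,0.011,-0.003],[0,0,0],[0,0,0],[0,0,0],[0,0,0],[0,0,0]]}'; python3 - <<'E'
from h import *
np.set_printoptions(precision=4,suppress=True)
where(); plan(topc(3)+(-.0155)*U,Rtool(YAW,30)); grab('wrist','w3'); grab('side','s3')
im=cv2.imread('pics/s3.png'); cv2.imwrite('pics/s3c.png',cv2.resize(im[200:340,240:380],None,fx=4.2,fy=4.2,interpolation=cv2.INTER_CUBIC))
im=cv2.imread('pics/w3.png'); cv2.imwrite('pics/w3c.png',cv2.resize(im[130:330,200:440],None,fx=3,fy=3,interpolation=cv2.INTER_CUBIC))
E
```

```text
time: 3.4
tool_pos: [0.4703, -0.1235, 0.0325]
eef_rot: [0.021, -0.045, 0.965, -0.259]
wrist_force: [-0.1, -0.3, -0.6]
finger_gap: 0.0255
t 3.4 p [ 0.4703 -0.1235  0.0325] F [-0.1 -0.3 -0.6] gap 0.0255
tool y yaw 95.09257706796863 z [ 0.064 -0.497 -0.865] y [-0.077  0.862 -0.501]
q [ 0.01  0.34  2.16 -0.81  0.76 -1.03]
n 1 need 1 total d [-0.0099 -0.0022 -0.0082] rv [-0.0015  0.0173 -0.0046]
slide [[1.02, 0.3, 0.76]] rot [-0.002, 0.017, -0.005]
```

View pics/w3c.png

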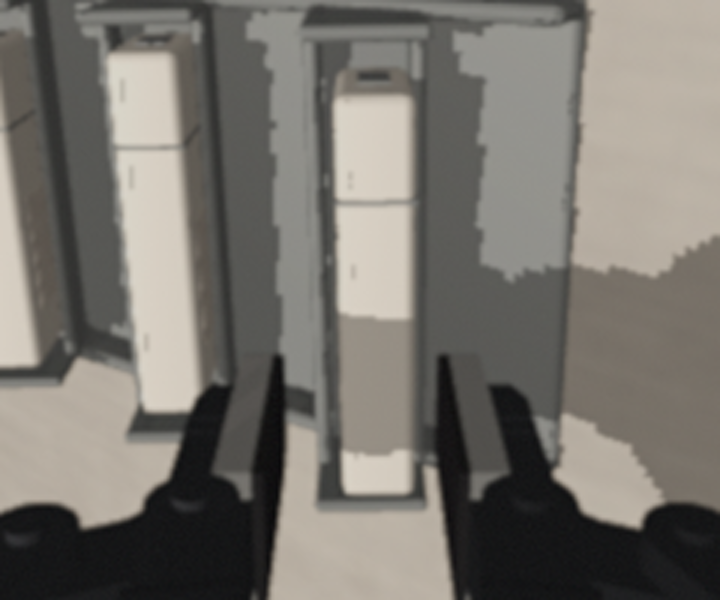

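View pics/s3c.png

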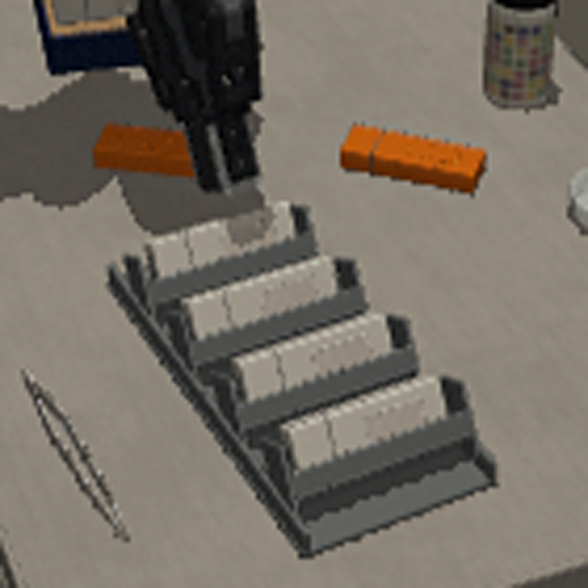

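```bash
python3 -m inch '{"slide":[[1.0,0.3,0.4],[0,0,0.4],[0,0,0]],"rotation":[[-0.002,0.017,-0.005],[0,0,0],[0,0,0]]}'; python3 - <<'E'
from h import *
np.set_printoptions(precision=4,suppress=True)
where(); plan(topc(3)+(-.0155)*U,Rtool(YAW,30)); grab('wrist','w4')
im=cv2.imread('pics/w4.png'); cv2.imwrite('pics/w4c.png',cv2.resize(im[130:330,200:440],None,fx=3,fy=3,interpolation=cv2.INTER_CUBIC))
E
```

```text
time: 3.88
tool_pos: [0.461, -0.1254, 0.0246]
eef_rot: [0.013, -0.046, 0.965, -0.258]
wrist_force: [-0.9, 0.3, 0.1]
finger_gap: 0.0258
t 3.88 p [ 0.461  -0.1254  0.0246] F [-0.9  0.3  0.1] gap 0.0258
tool y yaw 95.41487485961274 z [ 0.049 -0.497 -0.866] y [-0.082  0.862 -0.5  ]
q [ 0.    0.35  2.16 -0.81  0.76 -1.02]
n 1 need 1 total d [-0.0007 -0.0003 -0.0003] rv [0.0004 0.0018 0.0002]
slide [[0.07, -0.0, 0.04]] rot [0.0, 0.002, 0.0]
```

View pics/w4c.png

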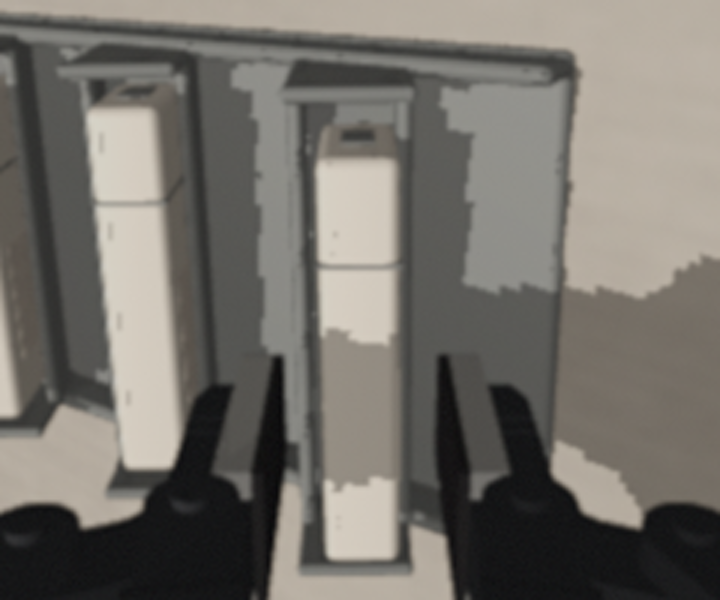

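```bash
python3 -m inch '{"slide":[[0,0,0.5],[0,0,0.5],[0,0,0.5],[0,0,0]],"rotation":[[0,0,0],[0,0,0],[0,0,0],[0,0,0]]}'; python3 - <<'E'
from h import *
np.set_printoptions(precision=4,suppress=True)
where(); plan(topc(3)+(-.0155-.015)*U,Rtool(YAW,30)); grab('wrist','w5'); grab('side','s5')
im=cv2.imread('pics/w5.png'); a=cv2.resize(im[130:330,230:410],None,fx=2.2,fy=2.2,interpolation=cv2.INTER_CUBIC)
im=cv2.imread('pics/s5.png'); b=cv2.resize(im[200:300,250:340],None,fx=4.4,fy=4.4,interpolation=cv2.INTER_CUBIC)
cv2.imwrite('pics/c5.png',np.hstack([a,b]))
E
```

```text
time: 4.42
tool_pos: [0.4623, -0.1333, 0.011]
eef_rot: [0.013, -0.046, 0.965, -0.258]
wrist_force: [-0.5, 0.5, -0.5]
finger_gap: 0.0254
t 4.42 p [ 0.4623 -0.1333  0.011 ] F [-0.5  0.5 -0.5] gap 0.0254
tool y yaw 95.39791130812857 z [ 0.05  -0.497 -0.866] y [-0.081  0.862 -0.5  ]
q [-0.02  0.38  2.16 -0.84  0.73 -1.  ]
n 1 need 1 total d [-0.0012  0.0001  0.0003] rv [ 0.0003  0.0026 -0.    ]
slide [[0.12, 0.01, -0.04]] rot [0.0, 0.003, -0.0]
```

View pics/c5.png

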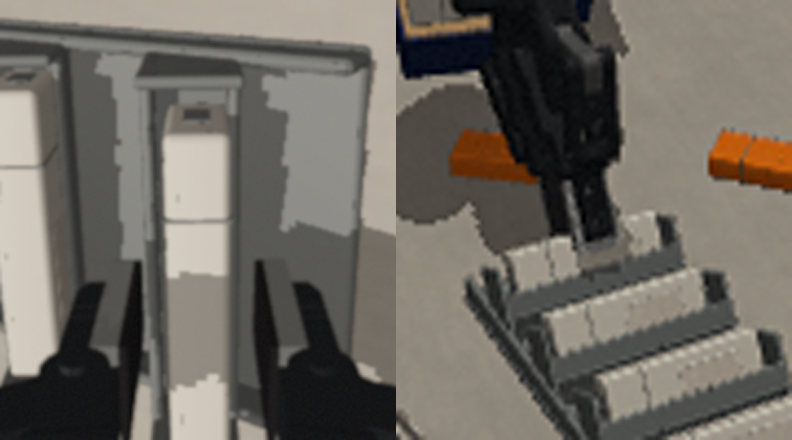

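```bash
python3 -m inch '{"slide":[[0.1,0,0.6],[0,0,0.5],[0,0,0]],"rotation":[[0,0.002,0],[0,0,0],[0,0,0]]}'; python3 - <<'E'
from h import *
np.set_printoptions(precision=4,suppress=True)
where(); plan(topc(3)+(-.0155-.026)*U,Rtool(YAW,30)); grab('wrist','w6'); grab('side','s6')
im=cv2.imread('pics/w6.png'); a=cv2.resize(im[130:330,230:410],None,fx=2.2,fy=2.2,interpolation=cv2.INTER_CUBIC)
im=cv2.imread('pics/s6.png'); b=cv2.resize(im[200:300,250:340],None,fx=4.4,fy=4.4,interpolation=cv2.INTER_CUBIC)
cv2.imwrite('pics/c6.png',np.hstack([a,b]))
E
```

```text
time: 4.9
tool_pos: [0.4624, -0.1392, 0.0014]
eef_rot: [0.013, -0.046, 0.965, -0.259]
wrist_force: [0.0, -0.8, 0.8]
finger_gap: 0.0259
t 4.9 p [ 0.4624 -0.1392  0.0014] F [ 0.  -0.8  0.8] gap 0.0259
tool y yaw 95.3873179761334 z [ 0.049 -0.498 -0.866] y [-0.081  0.862 -0.5  ]
q [-0.03  0.4   2.16 -0.87  0.71 -0.98]
n 1 need 1 total d [-0.0009  0.0005  0.0003] rv [-0.0001  0.0017 -0.0002]
slide [[0.08, 0.04, -0.06]] rot [-0.0, 0.002, -0.0]
```

View pics/c6.png

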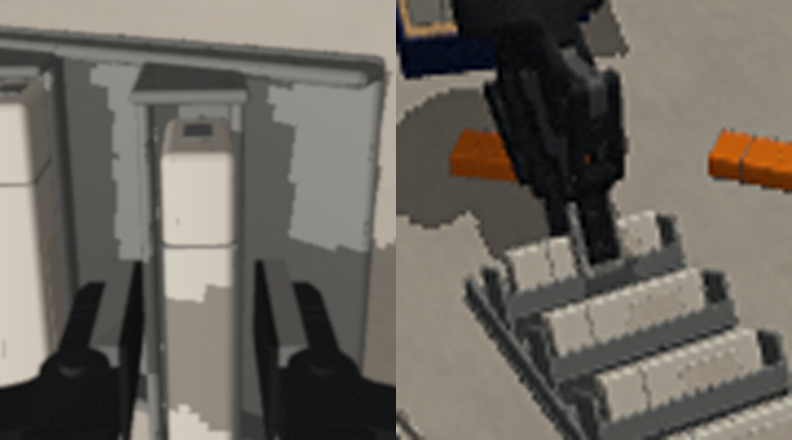

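```bash
python3 -m inch '{"slide":[[0,0,0],[0,0,0],[0,0,0],[0,0,0]],"rotation":[[0,0,0],[0,0,0],[0,0,0],[0,0,0]]}' 0 40; python3 - <<'E'
from h import *
where()
E
```

```text
time: 5.5
tool_pos: [0.4626, -0.1399, 0.0026]
eef_rot: [0.013, -0.046, 0.965, -0.26]
wrist_force: [0.6, -1.6, 1.2]
finger_gap: 0.0211
t 5.5 p [ 0.4626 -0.1399  0.0026] F [ 0.6 -1.6  1.2] gap 0.0211
tool y yaw 95.39541088579651 z [ 0.049 -0.5   -0.865] y [-0.081  0.861 -0.502]
q [-0.03  0.4   2.16 -0.87  0.71 -0.98]
```

```bash
python3 -m inch '{"slide":[[0,0,0],[0,0,0],[0,0,-0.7],[0,0,0]],"rotation":[[0,0,0],[0,0,0],[0,0,0],[0,0,0]]}' 0.3; python3 -m inch '{"slide":[[0,0,0],[0,0,0],[0,0,0],[0,0,0]],"rotation":[[0,0,0],[0,0,0],[0,0,0],[0,0,0]]}' 0 40;  python3 - <<'E'
from h import *
np.set_printoptions(precision=4,suppress=True)
where(); plan(topc(3)+(-.0155-.02)*U,Rtool(YAW,30)); grab('wrist','w7'); grab('side','s7')
im=cv2.imread('pics/w7.png'); a=cv2.resize(im[130:330,230:410],None,fx=2.2,fy=2.2,interpolation=cv2.INTER_CUBIC)
im=cv2.imread('pics/s7.png'); b=cv2.resize(im[200:300,250:340],None,fx=4.4,fy=4.4,interpolation=cv2.INTER_CUBIC)
cv2.imwrite('pics/c7.png',np.hstack([a,b]))
E
```

```text
time: 6.0
tool_pos: [0.4624, -0.135, 0.0083]
eef_rot: [0.014, -0.045, 0.965, -0.258]
wrist_force: [-0.1, -0.3, 0.1]
finger_gap: 0.0254
time: 6.5
tool_pos: [0.4625, -0.135, 0.0086]
eef_rot: [0.014, -0.046, 0.965, -0.258]
wrist_force: [0.2, 0.2, -0.4]
finger_gap: 0.0127
t 6.5 p [ 0.4625 -0.135   0.0086] F [ 0.2  0.2 -0.4] gap 0.0127
tool y yaw 95.36668801798928 z [ 0.05  -0.497 -0.866] y [-0.081  0.862 -0.5  ]
q [-0.02  0.38  2.16 -0.85  0.72 -0.99]
n 1 need 1 total d [-0.0012 -0.0007 -0.0016] rv [ 0.0001  0.0029 -0.0005]
slide [[0.13, 0.03, 0.17]] rot [0.0, 0.003, -0.001]
```

View pics/c7.png

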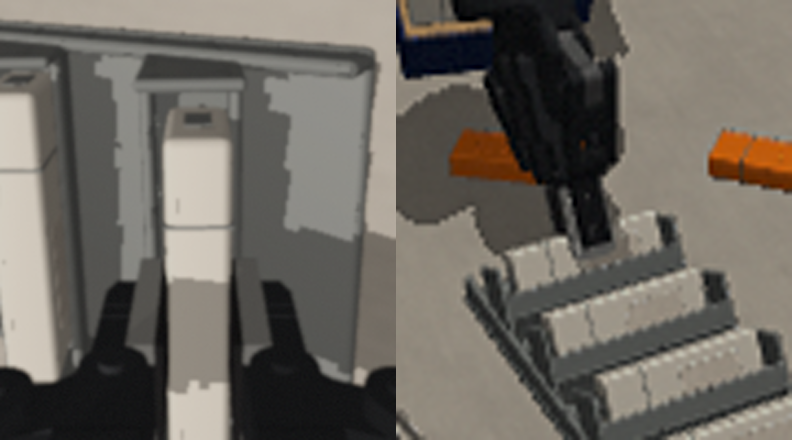

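```bash
python3 -m inch '{"slide":[[0,0,-1.0],[0,0,-2],[0,0,-3],[0,0,-3],[0,0,0]],"rotation":[[0,0,0],[0,0,0],[0,0,0],[0,0,0],[0,0,0]]}';  python3 - <<'E'
from h import *
np.set_printoptions(precision=4,suppress=True)
where(); grab('wrist','w8'); grab('side','s8')
im=cv2.imread('pics/w8.png'); a=cv2.resize(im[130:400,150:490],None,fx=1.6,fy=1.6,interpolation=cv2.INTER_CUBIC)
im=cv2.imread('pics/s8.png'); b=cv2.resize(im[200:308,250:340],None,fx=4.0,fy=4.0,interpolation=cv2.INTER_CUBIC)
cv2.imwrite('pics/c8.png',a);cv2.imwrite('pics/c8b.png',b)
E
```

```text
time: 7.22
tool_pos: [0.4574, -0.0876, 0.0894]
eef_rot: [0.013, -0.045, 0.965, -0.257]
wrist_force: [-0.1, -0.4, -0.5]
finger_gap: 0.0129
t 7.22 p [ 0.4574 -0.0876  0.0894] F [-0.1 -0.4 -0.5] gap 0.0129
tool y yaw 95.32295702482246 z [ 0.049 -0.495 -0.867] y [-0.08   0.864 -0.498]
q [ 0.09  0.21  2.15 -0.69  0.9  -1.11]
```

View pics/c8.png

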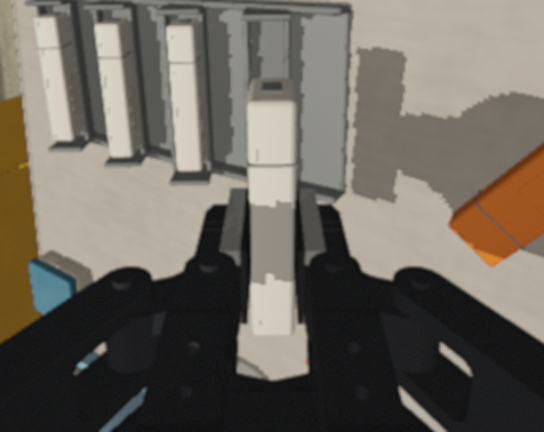

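View pics/c8b.png

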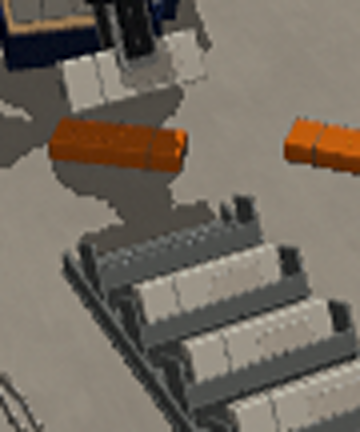

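```bash
python3 - <<'E'
from h import *
np.set_printoptions(precision=4,suppress=True)
plan([0.47,.20,.17],Rtool(81,0))
E
```

```text
n 6 need 5.462707198539889 total d [0.0148 0.2885 0.0826] rv [-0.5185  0.0632  0.2452]
slide [[-0.69, 3.45, -3.57], [-0.51, 3.77, -3.26], [-0.31, 4.05, -2.93], [-0.11, 4.3, -2.57], [0.09, 4.5, -2.19], [0.3, 4.67, -1.79]] rot [-0.086, 0.011, 0.041]
```

```bash
python3 -m inch '{"slide":[[-0.7,3.4,-4.0],[-0.5,3.8,-3.5],[-0.3,4.1,-3.0],[-0.1,4.3,-2.5],[0.1,4.5,-2.2],[0.3,4.7,-1.8],[0,0,0]],"rotation":[[-0.087,0.011,0.041],[-0.087,0.011,0.041],[-0.087,0.011,0.041],[-0.087,0.011,0.041],[-0.087,0.011,0.041],[-0.087,0.011,0.041],[0,0,0]]}';  python3 - <<'E'
from h import *
np.set_printoptions(precision=4,suppress=True)
where(); grab('wrist','w9'); grab('side','s9'); plan([0.47,.20,.17],Rtool(81,0))
E
```

```text
time: 8.2
tool_pos: [0.4646, 0.2068, 0.1693]
eef_rot: [-0.013, 0.087, 0.996, 0.006]
wrist_force: [-0.7, -1.0, -1.2]
finger_gap: 0.0129
t 8.2 p [0.4646 0.2068 0.1693] F [-0.7 -1.  -1.2] gap 0.0129
tool y yaw 80.03424550414265 z [-0.024  0.015 -1.   ] y [0.173 0.985 0.011]
q [ 0.32  0.14  1.93  0.02  1.1  -1.09]
n 1 need 1 total d [ 0.0072 -0.0048  0.0023] rv [ 0.0071 -0.0298 -0.017 ]
slide [[-0.78, -0.35, -0.26]] rot [0.007, -0.03, -0.017]
```

View pics/w9.png

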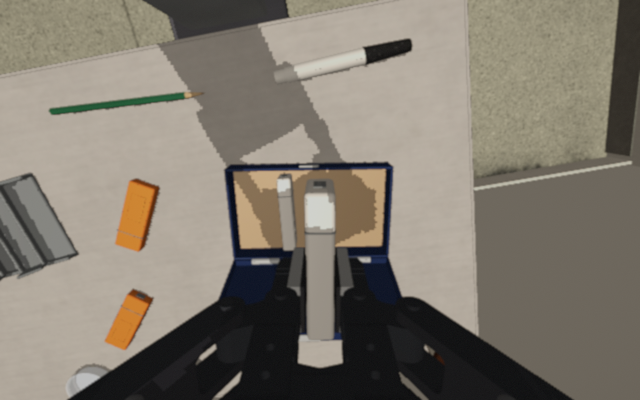

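View pics/s9.png

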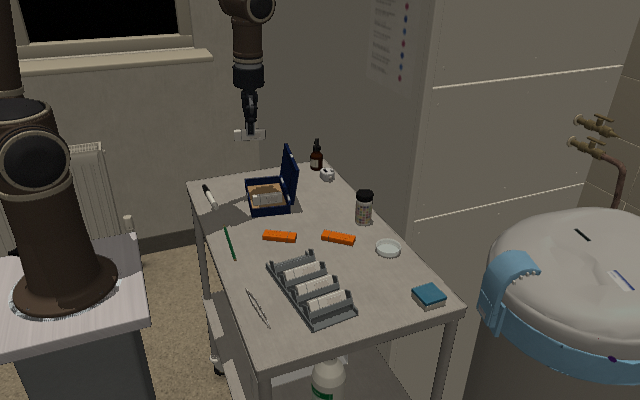

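```bash
python3 - <<'E'
from h import *
im=cv2.imread('pics/w9.png'); cv2.imwrite('pics/c9.png',cv2.resize(im[155:275,215:410],None,fx=4,fy=4,interpolation=cv2.INTER_CUBIC))
E
```

```text
(no output)
```

View pics/c9.png

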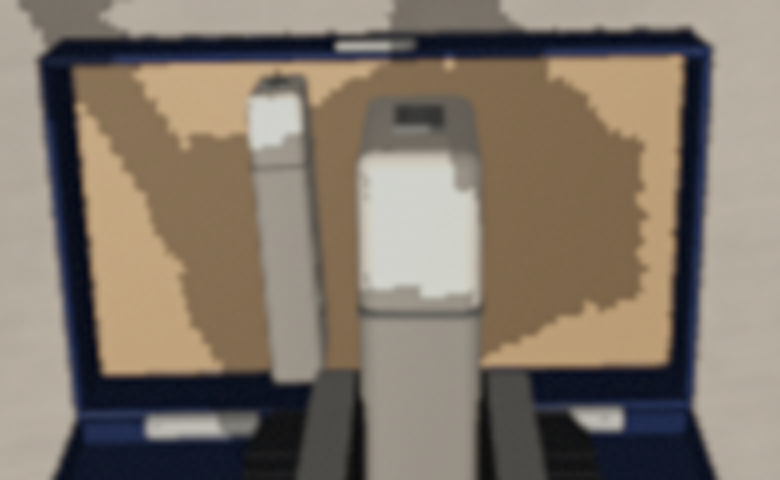

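```bash
python3 - <<'E'
from h import *
np.set_printoptions(precision=4,suppress=True)
f=np.load('pics/w9.npz'); W=lambda p:(215+p[0]/4-.4,155+p[1]/4-.4)
A=[onz(f,W(p),.027) for p in [(43,62),(708,47),(693,403),(79,412)]]
print(np.array(A))
print('front len',np.linalg.norm(A[0]-A[1]),'back',np.linalg.norm(A[2]-A[3]),'sides',np.linalg.norm(A[0]-A[3]),np.linalg.norm(A[1]-A[2]))
y=(A[1]-A[0]+A[2]-A[3])[:2];x=(A[3]-A[0]+A[2]-A[1])[:2]
print('yaw y',np.degrees(np.arctan2(y[1],y[0]))-90,'yaw x',np.degrees(np.arctan2(x[1],x[0])),'c',sum(A)/4)
E_=[onz(f,W(p),.031) for p in [(250,97),(305,94),(322,380),(272,383)]]
print('e',np.array(E_),sum(E_)/4)
g=[onz(f,W(p),.003) for p in [(75,65),(687,57),(670,366),(102,376)]]
print('floor',np.array(g),sum(g)/4)
E
```

```text
[[0.4337 0.1172 0.027 ]
 [0.4591 0.2826 0.027 ]
 [0.5572 0.2681 0.027 ]
 [0.53   0.1016 0.027 ]]
front len 0.16743300630073354 back 0.16872561081483023 sides 0.09752042621445103 0.09919166092776238
yaw y -9.015850356941513 yaw x -8.823204701786334 c [0.495  0.1924 0.027 ]
e [[0.4508 0.1671 0.031 ]
 [0.4524 0.1808 0.031 ]
 [0.5304 0.1696 0.031 ]
 [0.5289 0.1562 0.031 ]] [0.4906 0.1684 0.031 ]
floor [[0.4396 0.1176 0.003 ]
 [0.4664 0.2817 0.003 ]
 [0.5572 0.2666 0.003 ]
 [0.5308 0.1021 0.003 ]] [0.4985 0.192  0.003 ]
```

```bash
cat >> h.py <<'E'
BC=np.array([.495,.192,0]); bx=np.array([.9877,-.1564,0]); by=np.array([.1564,.9877,0])
E
python3 - <<'E'
from h import *
np.set_printoptions(precision=4,suppress=True)
plan(BC+.052*by-.003*bx+[0,0,.08],Rtool(81,0))
E
```

```text
n 2 need 1.8717819684149266 total d [ 0.0373  0.039  -0.0877] rv [ 0.0071 -0.0298 -0.017 ]
slide [[-1.63, 2.21, 4.35], [-1.58, 2.22, 4.37]] rot [0.004, -0.015, -0.009]
```

```bash
python3 -m inch '{"slide":[[-1.1,1.5,2.9],[-1.1,1.5,2.9],[-1.1,1.4,2.9],[0,0,0]],"rotation":[[0.002,-0.010,-0.006],[0.002,-0.010,-0.006],[0.003,-0.010,-0.005],[0,0,0]]}';  python3 - <<'E'
from h import *
np.set_printoptions(precision=4,suppress=True)
where(); plan(BC+.052*by-.003*bx+[0,0,.03],Rtool(81,0)); grab('wrist','w10'); 
E
```

```text
time: 8.8
tool_pos: [0.4981, 0.2368, 0.0725]
eef_rot: [-0.004, 0.079, 0.997, -0.005]
wrist_force: [-0.4, 0.1, 0.4]
finger_gap: 0.0127
t 8.8 p [0.4981 0.2368 0.0725] F [-0.4  0.1  0.4] gap 0.0127
tool y yaw 80.88919942293606 z [-0.008 -0.01  -1.   ] y [ 0.158  0.987 -0.011]
q [ 0.37  0.34  1.89 -0.01  0.92 -1.04]
n 1 need 1 total d [ 0.002   0.007  -0.0425] rv [-0.0108 -0.0067 -0.002 ]
slide [[-0.12, 0.77, 4.24]] rot [-0.011, -0.007, -0.002]
```

View pics/w10.png

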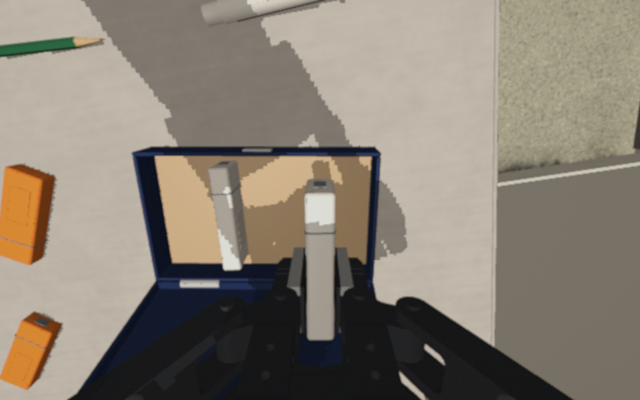

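```bash
python3 -m inch '{"slide":[[-0.1,0.8,0.5],[0,0,1.0],[0,0,0]],"rotation":[[-0.011,-0.007,-0.002],[0,0,0],[0,0,0]]}';  python3 - <<'E'
from h import *
np.set_printoptions(precision=4,suppress=True)
where(); plan(BC+.052*by-.003*bx+[0,0,.01],Rtool(81,0)); grab('wrist','w11'); 
im=cv2.imread('pics/w11.png'); cv2.imwrite('pics/c11.png',cv2.resize(im[120:350,100:420],None,fx=2.5,fy=2.5,interpolation=cv2.INTER_CUBIC))
E
```

```text
time: 9.22
tool_pos: [0.5017, 0.2438, 0.0599]
eef_rot: [0.002, 0.079, 0.997, 0.001]
wrist_force: [-0.4, 0.2, -0.6]
finger_gap: 0.013
t 9.22 p [0.5017 0.2438 0.0599] F [-0.4  0.2 -0.6] gap 0.013
tool y yaw 80.92367682830279 z [ 0.005  0.002 -1.   ] y [0.158 0.987 0.002]
q [ 0.37  0.36  1.9  -0.    0.88 -1.04]
n 1 need 1 total d [-0.0015  0.0001 -0.0499] rv [ 0.0023  0.0044 -0.0013]
slide [[0.17, -0.03, 4.99]] rot [0.002, 0.004, -0.001]
```

View pics/c11.png

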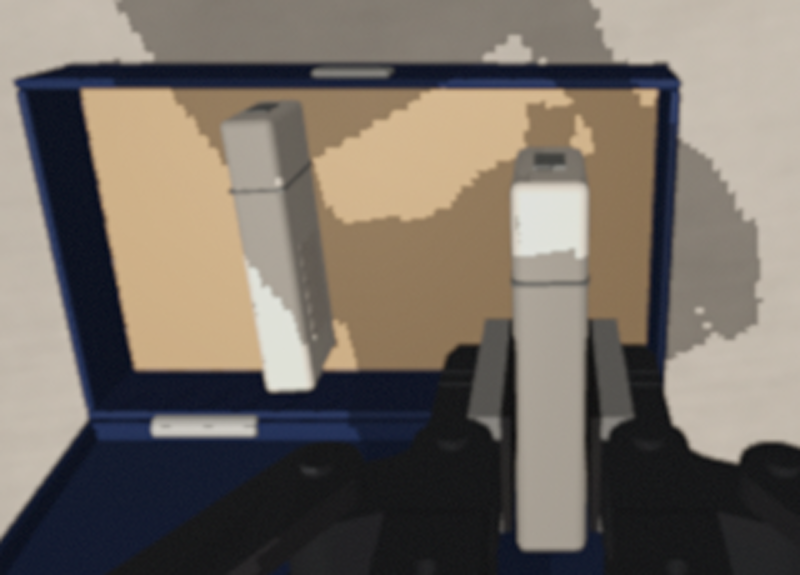

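```bash
python3 -m inch '{"slide":[[0.15,0,1.5],[0,0,1.5],[0,0,1.0],[0,0,0.5],[0,0,0]],"rotation":[[0.002,0.004,-0.001],[0,0,0],[0,0,0],[0,0,0],[0,0,0]]}';  python3 - <<'E'
from h import *
np.set_printoptions(precision=4,suppress=True)
where(); plan(BC+.052*by-.003*bx+[0,0,.005],Rtool(81,0)); grab('wrist','w12'); grab('side','s12')
im=cv2.imread('pics/w12.png'); a=cv2.resize(im[120:350,100:420],None,fx=1.6,fy=1.6,interpolation=cv2.INTER_CUBIC)
im=cv2.imread('pics/s12.png'); b=cv2.resize(im[140:232,230:312],None,fx=4,fy=4,interpolation=cv2.INTER_CUBIC)
cv2.imwrite('pics/c12.png',a); cv2.imwrite('pics/c12b.png',b)
E
```

```text
time: 9.9
tool_pos: [0.5007, 0.2442, 0.0123]
eef_rot: [0.001, 0.079, 0.997, 0.0]
wrist_force: [0.5, 0.0, 0.1]
finger_gap: 0.0127
t 9.9 p [0.5007 0.2442 0.0123] F [0.5 0.  0.1] gap 0.0127
tool y yaw 80.99002448339654 z [ 0.001  0.    -1.   ] y [0.157 0.988 0.001]
q [ 0.38  0.44  1.91 -0.    0.79 -1.04]
n 1 need 1 total d [-0.0006 -0.0003 -0.0073] rv [ 0.0006  0.0011 -0.0002]
slide [[0.05, -0.04, 0.73]] rot [0.001, 0.001, -0.0]
```

View pics/c12.png

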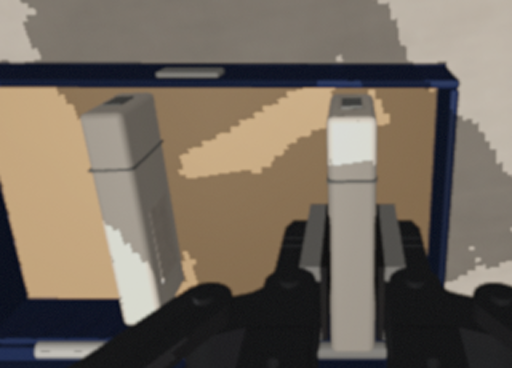

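View pics/c12b.png

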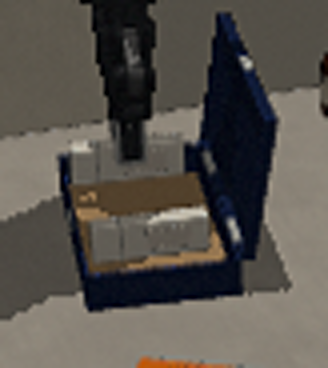

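Well inside the walls. Lower gently to the floor with force watched.

```bash
python3 -m inch '{"slide":[[0,0,0.5],[0,0,0.4],[0,0,0.3]],"rotation":[[0,0,0],[0,0,0],[0,0,0]]}'; python3 -m inch '{"slide":[[0,0,0.2]],"rotation":[[0,0,0]]}'; python3 -m inch '{"slide":[[0,0,0.2]],"rotation":[[0,0,0]]}'
```

```text
time: 10.38
tool_pos: [0.5026, 0.2449, 0.0016]
eef_rot: [0.002, 0.079, 0.997, 0.001]
wrist_force: [-0.5, 0.5, 0.4]
finger_gap: 0.0128
time: 10.5
tool_pos: [0.5026, 0.2449, -0.0006]
eef_rot: [0.002, 0.079, 0.997, 0.001]
wrist_force: [0.1, -0.1, -0.8]
finger_gap: 0.0125
time: 10.62
tool_pos: [0.5026, 0.2449, -0.0028]
eef_rot: [0.002, 0.079, 0.997, 0.001]
wrist_force: [-0.0, 0.5, -0.9]
finger_gap: 0.0128
```

```bash
python3 -m inch '{"slide":[[0,0,0.1]],"rotation":[[0,0,0]]}'; python3 -m inch '{"slide":[[0,0,0.1]],"rotation":[[0,0,0]]}'; python3 -m inch '{"slide":[[0,0,0.1]],"rotation":[[0,0,0]]}'
```

```text
time: 10.75
tool_pos: [0.5025, 0.2449, -0.0039]
eef_rot: [0.002, 0.079, 0.997, 0.001]
wrist_force: [-0.4, 0.2, 0.1]
finger_gap: 0.0126
time: 10.88
tool_pos: [0.5026, 0.2449, -0.005]
eef_rot: [0.002, 0.079, 0.997, 0.001]
wrist_force: [-0.3, 0.0, -0.3]
finger_gap: 0.013
time: 11.0
tool_pos: [0.5027, 0.2449, -0.0059]
eef_rot: [0.002, 0.079, 0.997, 0.001]
wrist_force: [0.5, 0.1, 2.3]
finger_gap: 0.0128
```

```bash
python3 -m inch '{"slide":[[0,0,0.05]],"rotation":[[0,0,0]]}'; python3 -m inch '{"slide":[[0,0,0.05]],"rotation":[[0,0,0]]}'; python3 - <<'E'
from h import *
grab('side','s13');grab('wrist','w13')
im=cv2.imread('pics/w13.png'); a=cv2.resize(im[120:350,100:420],None,fx=1.6,fy=1.6,interpolation=cv2.INTER_CUBIC)
im=cv2.imread('pics/s13.png'); b=cv2.resize(im[140:232,230:312],None,fx=4,fy=4,interpolation=cv2.INTER_CUBIC)
cv2.imwrite('pics/c13.png',np.hstack([a,b]))
E
```

```text
time: 11.12
tool_pos: [0.5028, 0.2449, -0.006]
eef_rot: [0.002, 0.079, 0.997, 0.001]
wrist_force: [-1.5, -0.8, 5.2]
finger_gap: 0.0127
time: 11.25
tool_pos: [0.5028, 0.2449, -0.006]
eef_rot: [0.002, 0.079, 0.997, 0.001]
wrist_force: [-1.1, -0.7, 5.7]
finger_gap: 0.0127
```

View pics/c13.png

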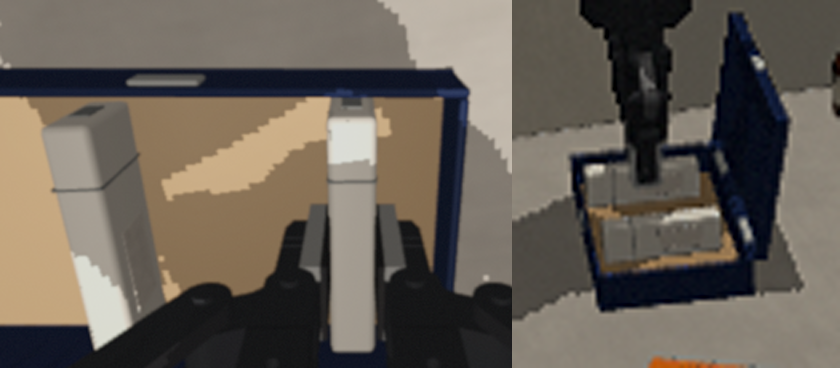

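```bash
python3 -m inch '{"slide":[[0,0,0],[0,0,0],[0,0,0],[0,0,-0.5],[0,0,-2],[0,0,-4],[0,0,-5],[0,0,0]],"rotation":[[0,0,0],[0,0,0],[0,0,0],[0,0,0],[0,0,0],[0,0,0],[0,0,0],[0,0,0]]}' 0.22; python3 - <<'E'
from h import *
np.set_printoptions(precision=4,suppress=True)
where()
grab('side','s14');grab('wrist','w14')
im=cv2.imread('pics/w14.png'); a=cv2.resize(im[120:350,100:420],None,fx=1.6,fy=1.6,interpolation=cv2.INTER_CUBIC)
im=cv2.imread('pics/s14.png'); b=cv2.resize(im[140:232,230:312],None,fx=4,fy=4,interpolation=cv2.INTER_CUBIC)
cv2.imwrite('pics/c14.png',np.hstack([a,b]))
plan([0.45,-0.09,0.14],Rtool(YAW,30))
E
```

```text
time: 12.35
tool_pos: [0.5035, 0.2453, 0.116]
eef_rot: [0.004, 0.079, 0.997, 0.002]
wrist_force: [-0.3, 0.4, -0.1]
finger_gap: 0.019
t 12.35 p [0.5035 0.2453 0.116 ] F [-0.3  0.4 -0.1] gap 0.019
tool y yaw 80.9942799052282 z [ 0.009  0.003 -1.   ] y [0.157 0.988 0.005]
q [ 0.38  0.28  1.87 -0.    0.98 -1.04]
n 7 need 6.157511259763469 total d [-0.0497 -0.3338  0.0286] rv [ 0.5208 -0.0658 -0.2457]
slide [[-0.05, -4.82, -0.41], [0.12, -4.84, -0.05], [0.29, -4.82, 0.31], [0.47, -4.77, 0.66], [0.64, -4.69, 1.01], [0.81, -4.58, 1.35], [0.99, -4.43, 1.67]] rot [0.074, -0.009, -0.035]
```

View pics/c14.png

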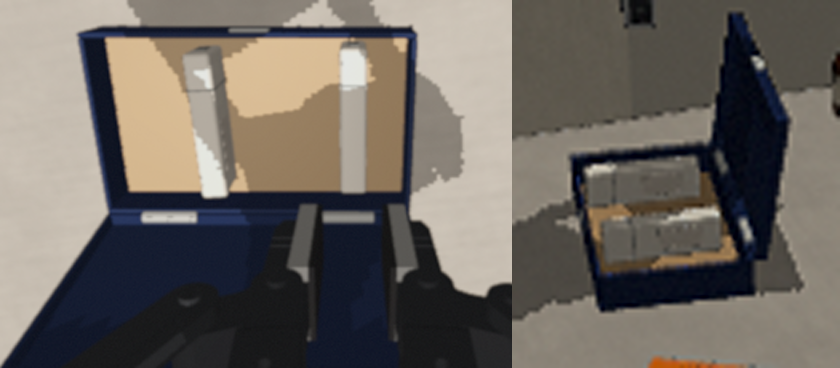

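```bash
python3 - <<'E'
from h import *
np.set_printoptions(precision=4,suppress=True)
plan(np.array([.4613,-.1697,.038])+.066*U,Rtool(YAW,30),8)
E
```

```text
n 8 need 6.967599046515285 total d [-0.0415 -0.3806 -0.0162] rv [ 0.5208 -0.0658 -0.2457]
slide [[-0.23, -4.78, 0.2], [-0.08, -4.76, 0.52], [0.07, -4.72, 0.82], [0.22, -4.65, 1.13], [0.37, -4.56, 1.43], [0.52, -4.44, 1.71], [0.67, -4.3, 1.99], [0.82, -4.14, 2.26]] rot [0.065, -0.008, -0.031]
```

```bash
python3 -m inch '{"slide":[[-0.2,-4.8,-0.5],[-0.1,-4.8,0],[0.1,-4.7,0.5],[0.2,-4.7,1.0],[0.4,-4.6,1.5],[0.5,-4.4,1.8],[0.7,-4.3,2.4],[0.8,-4.1,2.6]],"rotation":[[0.065,-0.008,-0.031],[0.065,-0.008,-0.031],[0.065,-0.008,-0.031],[0.065,-0.008,-0.031],[0.065,-0.008,-0.031],[0.065,-0.008,-0.031],[0.065,-0.008,-0.031],[0.065,-0.008,-0.031]]}' 0.3; python3 - <<'E'
from h import *
np.set_printoptions(precision=4,suppress=True)
where()
plan(np.array([.4613,-.1697,.038])+.04*U,Rtool(YAW,30))
E
```

```text
time: 13.45
tool_pos: [0.4492, -0.151, 0.0981]
eef_rot: [0.002, -0.056, 0.962, -0.266]
wrist_force: [0.8, -0.2, -0.4]
finger_gap: 0.026
t 13.45 p [ 0.4492 -0.151   0.0981] F [ 0.8 -0.2 -0.4] gap 0.026
tool y yaw 97.09201394819742 z [ 0.034 -0.513 -0.858] y [-0.106  0.852 -0.513]
q [-0.04  0.18  2.17 -0.73  0.87 -1.22]
n 1 need 1 total d [ 0.0103  0.0013 -0.0254] rv [-0.0155 -0.0146  0.0252]
slide [[-1.1, 1.3, 2.15]] rot [-0.016, -0.015, 0.025]
```

```bash
python3 -m inch '{"slide":[[-0.6,0.7,1.1],[-0.5,0.6,1.0],[0,0,0]],"rotation":[[-0.008,-0.008,0.013],[-0.008,-0.008,0.013],[0,0,0]]}'; python3 - <<'E'
from h import *
np.set_printoptions(precision=4,suppress=True)
where()
plan(np.array([.4613,-.1697,.038])+.04*U,Rtool(YAW,30))
grab('wrist','w15')
im=cv2.imread('pics/w15.png'); c=im[100:330,180:430].copy()
f=np.load('pics/w15.npz')
c=cv2.resize(c,None,fx=3,fy=2.6,interpolation=cv2.INTER_CUBIC)
mx=np.array([.866*sx[0],.866*sx[1],-.5]); my=np.array([np.sin(np.radians(YAW)),-np.cos(np.radians(YAW)),0])
for a in (-7,7):
  for b in (-40,40):
    p=proj(f,np.array([.4613,-.1697,.038])+mx*a/1000+my*b/1000)
    cv2.circle(c,(int((p[0]-180)*3),int((p[1]-100)*2.6)),3,(0,0,255),-1)
cv2.imwrite('pics/c15.png',c)
E
```

```text
time: 13.82
tool_pos: [0.4551, -0.15, 0.0682]
eef_rot: [0.009, -0.044, 0.965, -0.257]
wrist_force: [-0.4, 0.6, 0.3]
finger_gap: 0.0257
t 13.82 p [ 0.4551 -0.15    0.0682] F [-0.4  0.6  0.3] gap 0.0257
tool y yaw 95.3483268174624 z [ 0.04  -0.495 -0.868] y [-0.081  0.864 -0.497]
q [-0.06  0.24  2.17 -0.75  0.81 -1.16]
n 1 need 1 total d [0.0043 0.0002 0.0045] rv [ 0.0035 -0.0069 -0.0008]
slide [[-0.43, -0.24, -0.38]] rot [0.003, -0.007, -0.001]
```

View pics/c15.png

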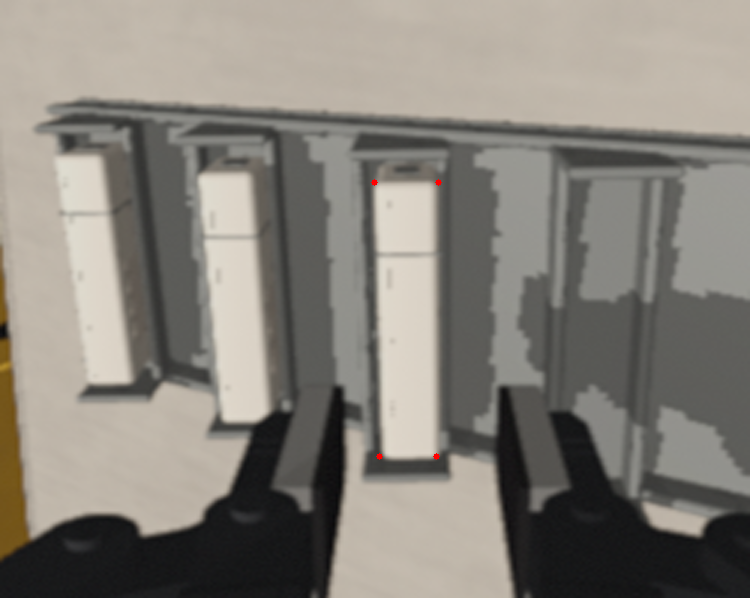

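```bash
python3 -m inch '{"slide":[[-0.4,-0.2,0],[0,0,0],[0,0,1.5],[0,0,1.5],[0,0,1.5],[0,0,1.0],[0,0,0]],"rotation":[[0.003,-0.007,-0.001],[0,0,0],[0,0,0],[0,0,0],[0,0,0],[0,0,0],[0,0,0]]}'; python3 - <<'E'
from h import *
np.set_printoptions(precision=4,suppress=True)
where()
plan(np.array([.4613,-.1697,.038])-.034*U,Rtool(YAW,30))
E
```

```text
time: 14.75
tool_pos: [0.4641, -0.1797, 0.0192]
eef_rot: [0.014, -0.047, 0.965, -0.258]
wrist_force: [-1.3, 0.0, 0.3]
finger_gap: 0.0258
t 14.75 p [ 0.4641 -0.1797  0.0192] F [-1.3  0.   0.3] gap 0.0258
tool y yaw 95.48559528800885 z [ 0.05  -0.497 -0.866] y [-0.083  0.862 -0.5  ]
q [-0.12  0.36  2.16 -0.87  0.69 -1.08]
n 1 need 1 total d [-0.0012 -0.0069 -0.0107] rv [0.0003 0.0035 0.0013]
slide [[0.19, -0.05, 1.26]] rot [0.0, 0.003, 0.001]
```

```bash
python3 -m inch '{"slide":[[0.2,0,0.6],[0,0,0.6],[0,0,0]],"rotation":[[0,0.003,0],[0,0,0],[0,0,0]]}'; python3 -m inch '{"slide":[[0,0,0],[0,0,0],[0,0,0],[0,0,0]],"rotation":[[0,0,0],[0,0,0],[0,0,0],[0,0,0]]}' 0 40; python3 - <<'E'
from h import *
np.set_printoptions(precision=4,suppress=True)
where()
plan(np.array([.4613,-.1697,.038])-.034*U,Rtool(YAW,30))
E
```

```text
time: 15.12
tool_pos: [0.463, -0.1863, 0.0084]
eef_rot: [0.013, -0.046, 0.965, -0.258]
wrist_force: [0.5, 0.5, -0.0]
finger_gap: 0.0253
time: 15.62
tool_pos: [0.4636, -0.1865, 0.0093]
eef_rot: [0.013, -0.046, 0.965, -0.259]
wrist_force: [-0.5, -0.4, -0.3]
finger_gap: 0.0129
t 15.62 p [ 0.4636 -0.1865  0.0093] F [-0.5 -0.4 -0.3] gap 0.0129
tool y yaw 95.47502263690915 z [ 0.049 -0.499 -0.865] y [-0.083  0.862 -0.501]
q [-0.13  0.38  2.16 -0.9   0.67 -1.06]
n 1 need 1 total d [-0.0007 -0.0001 -0.0008] rv [-0.0011  0.002   0.0011]
slide [[0.07, 0.03, 0.07]] rot [-0.001, 0.002, 0.001]
```

```bash
python3 -m inch '{"slide":[[0,0,-1.0],[0,0,-2],[0,0,-3],[0,0,-3.5],[0,0,0]],"rotation":[[0,0,0],[0,0,0],[0,0,0],[0,0,0],[0,0,0]]}';  python3 - <<'E'
from h import *
np.set_printoptions(precision=4,suppress=True)
where(); grab('wrist','w16'); 
cv2.imwrite('pics/c16.png',cv2.imread('pics/w16.png')[80:400,100:540])
im=cv2.imread('pics/w14.png');cv2.imwrite('pics/c17.png',cv2.resize(im[125:265,140:370],None,fx=3.4,fy=3.4,interpolation=cv2.INTER_CUBIC))
plan([0.48,.19,.16],Rtool(81,0))
E
```

```text
time: 16.25
tool_pos: [0.4589, -0.1361, 0.0949]
eef_rot: [0.014, -0.046, 0.965, -0.258]
wrist_force: [0.2, -1.0, -0.7]
finger_gap: 0.0124
t 16.25 p [ 0.4589 -0.1361  0.0949] F [ 0.2 -1.  -0.7] gap 0.0124
tool y yaw 95.41993416588143 z [ 0.05  -0.496 -0.867] y [-0.082  0.863 -0.498]
q [-0.02  0.19  2.16 -0.71  0.86 -1.19]
n 7 need 6.071485232934622 total d [0.0225 0.3265 0.0664] rv [-0.5188  0.0655  0.2467]
slide [[-0.76, 3.53, -3.12], [-0.61, 3.77, -2.86], [-0.44, 3.99, -2.57], [-0.28, 4.18, -2.27], [-0.11, 4.35, -1.96], [0.07, 4.48, -1.63], [0.24, 4.59, -1.29]] rot [-0.074, 0.009, 0.035]
```

View pics/c16.png

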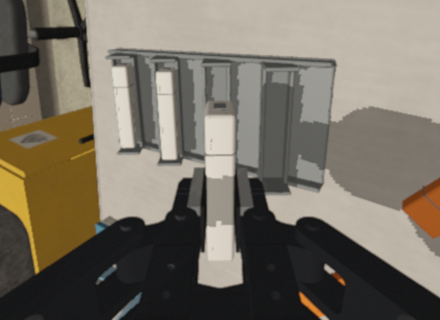

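View pics/c17.png

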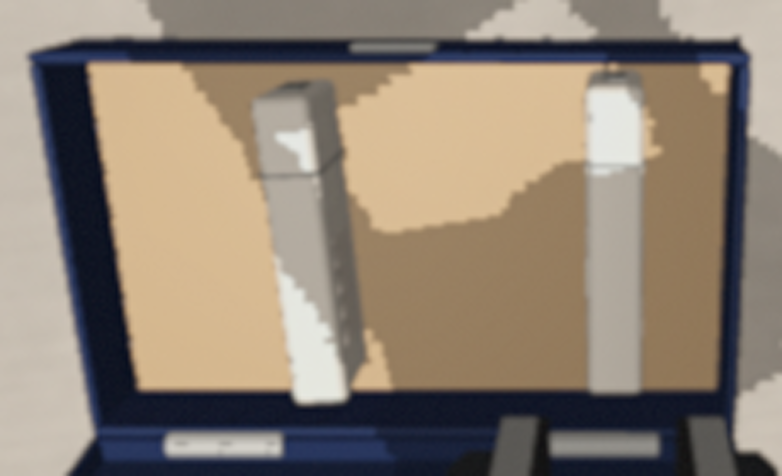

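```bash
python3 - <<'E'
from h import *
np.set_printoptions(precision=4,suppress=True)
f=np.load('pics/w14.npz'); W=lambda p:(140+p[0]/3.4-.35,125+p[1]/3.4-.35)
for n,L,z in [('new',[(588,88),(640,86),(640,393),(588,393)],.031),('e',[(254,103),(310,98),(348,400),(294,403)],.031),('rim',[(34,62),(747,55),(730,428),(100,435)],.027)]:
    P=np.array([onz(f,W(p),z) for p in L])-BC
    print(n,np.c_[P@bx,P@by], (P@bx).mean(),(P@by).mean())
E
```

```text
new [[-0.0424  0.0471]
 [-0.0428  0.0593]
 [ 0.0365  0.0599]
 [ 0.0365  0.0465]] -0.00307339433604659 0.05320329775965535
e [[-0.0388 -0.0315]
 [-0.04   -0.0182]
 [ 0.0384 -0.0155]
 [ 0.0393 -0.0296]] -0.0002806760868095705 -0.023680314607242948
rim [[-0.0478 -0.0836]
 [-0.0495  0.0845]
 [ 0.0487  0.084 ]
 [ 0.0507 -0.0833]] 0.0005125698124703489 0.0004170291671921206
```

```bash
python3 -m inch '{"slide":[[-0.8,3.5,-3.5],[-0.6,3.8,-3.0],[-0.4,4.0,-2.6],[-0.3,4.2,-2.3],[-0.1,4.3,-2.0],[0.1,4.5,-1.6],[0.2,4.0,-1.0],[0,0,0]],"rotation":[[-0.074,0.009,0.035],[-0.074,0.009,0.035],[-0.074,0.009,0.035],[-0.074,0.009,0.035],[-0.074,0.009,0.035],[-0.074,0.009,0.035],[-0.074,0.009,0.035],[0,0,0]]}';  python3 - <<'E'
from h import *
np.set_printoptions(precision=4,suppress=True)
where(); plan(BC+.0148*by-.003*bx+[0,0,.08],Rtool(81,0))
E
```

```text
time: 17.3
tool_pos: [0.4733, 0.1916, 0.1549]
eef_rot: [-0.01, 0.085, 0.996, 0.005]
wrist_force: [1.0, -0.2, -0.7]
finger_gap: 0.013
t 17.3 p [0.4733 0.1916 0.1549] F [ 1.  -0.2 -0.7] gap 0.013
tool y yaw 80.27847461576394 z [-0.019  0.012 -1.   ] y [0.169 0.986 0.008]
q [ 0.29  0.16  1.94  0.02  1.06 -1.12]
n 2 need 1.4423021620072078 total d [ 0.0211  0.0155 -0.0749] rv [ 0.0085 -0.021  -0.0125]
slide [[-0.99, 0.91, 3.73], [-0.95, 0.92, 3.74]] rot [0.004, -0.01, -0.006]
```

```bash
python3 -m inch '{"slide":[[-1.0,1.0,3.5],[-1.0,1.0,3.0],[0,0,0]],"rotation":[[0.004,-0.010,-0.006],[0.004,-0.010,-0.006],[0,0,0]]}';  python3 - <<'E'
from h import *
np.set_printoptions(precision=4,suppress=True)
where(); plan(BC+.0148*by-.003*bx+[0,0,.055],Rtool(81,0))
E
```

```text
time: 17.68
tool_pos: [0.4935, 0.2043, 0.0846]
eef_rot: [-0.003, 0.079, 0.997, -0.004]
wrist_force: [-0.3, -0.1, -0.7]
finger_gap: 0.0124
t 17.68 p [0.4935 0.2043 0.0846] F [-0.3 -0.1 -0.7] gap 0.0124
tool y yaw 80.98417050251548 z [-0.006 -0.007 -1.   ] y [ 0.157  0.988 -0.007]
q [ 0.31  0.29  1.93 -0.01  0.92 -1.1 ]
n 1 need 1 total d [ 0.0009  0.0028 -0.0296] rv [-0.0074 -0.0051 -0.0003]
slide [[-0.06, 0.31, 2.96]] rot [-0.007, -0.005, -0.0]
```

```bash
python3 -m inch '{"slide":[[0,0.2,1.5],[0,0.1,1.5],[0,0,0]],"rotation":[[-0.007,-0.005,0],[0,0,0],[0,0,0]]}';  python3 - <<'E'
from h import *
np.set_printoptions(precision=4,suppress=True)
where(); plan(BC+.0148*by-.003*bx+[0,0,.01],Rtool(81,0));grab('wrist','w18')
im=cv2.imread('pics/w18.png'); cv2.imwrite('pics/c18.png',cv2.resize(im[120:350,160:480],None,fx=2.5,fy=2.5,interpolation=cv2.INTER_CUBIC))
E
```

```text
time: 18.05
tool_pos: [0.4928, 0.2042, 0.0535]
eef_rot: [-0.001, 0.079, 0.997, -0.002]
wrist_force: [0.9, 0.8, -1.4]
finger_gap: 0.0131
t 18.05 p [0.4928 0.2042 0.0535] F [ 0.9  0.8 -1.4] gap 0.0131
tool y yaw 80.92502388124831 z [-0.003 -0.003 -1.   ] y [ 0.158  0.987 -0.004]
q [ 0.31  0.34  1.95 -0.    0.86 -1.1 ]
n 1 need 1 total d [ 0.0016  0.0029 -0.0435] rv [-0.0039 -0.0024 -0.0013]
slide [[-0.12, 0.32, 4.35]] rot [-0.004, -0.002, -0.001]
```

View pics/c18.png

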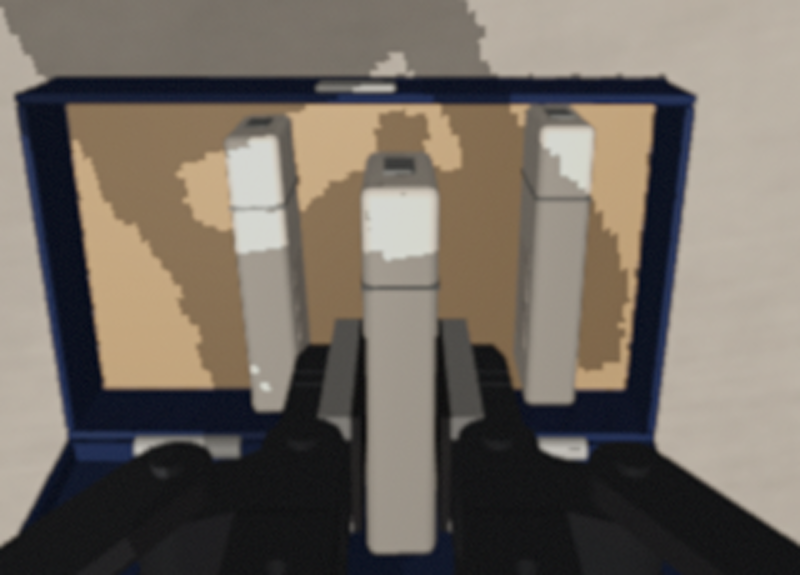

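Clear between the two. Correct 3 mm in y and lower.

```bash
python3 -m inch '{"slide":[[-0.1,0.4,0.5],[0,0,0.5],[0,0,0]],"rotation":[[-0.004,-0.002,-0.001],[0,0,0],[0,0,0]]}';  python3 - <<'E'
from h import *
np.set_printoptions(precision=4,suppress=True)
where(); plan(BC+.0148*by-.003*bx+[0,0,.01],Rtool(81,0))
E
```

```text
time: 18.48
tool_pos: [0.4968, 0.2088, 0.0455]
eef_rot: [0.002, 0.079, 0.997, 0.001]
wrist_force: [0.3, -0.2, -0.5]
finger_gap: 0.013
t 18.48 p [0.4968 0.2088 0.0455] F [ 0.3 -0.2 -0.5] gap 0.013
tool y yaw 80.98832046854568 z [ 0.005  0.002 -1.   ] y [0.157 0.988 0.002]
q [ 0.32  0.36  1.95  0.    0.83 -1.1 ]
n 1 need 1 total d [-0.0025 -0.0017 -0.0355] rv [ 0.0024  0.0042 -0.0002]
slide [[0.23, -0.21, 3.55]] rot [0.002, 0.004, -0.0]
```

```bash
python3 -m inch '{"slide":[[0.1,-0.15,0],[0,0,1.5],[0,0,1.5],[0,0,0.5],[0,0,0]],"rotation":[[0.001,0.002,0],[0,0,0],[0,0,0],[0,0,0],[0,0,0]]}';  python3 - <<'E'
from h import *
np.set_printoptions(precision=4,suppress=True)
where(); plan(BC+.0148*by-.003*bx+[0,0,.0],Rtool(81,0)); grab('wrist','w19')
im=cv2.imread('pics/w19.png'); cv2.imwrite('pics/c19.png',cv2.resize(im[120:350,160:480],None,fx=2.,fy=2.,interpolation=cv2.INTER_CUBIC))
E
```

```text
time: 19.1
tool_pos: [0.4951, 0.2073, 0.0075]
eef_rot: [0.001, 0.078, 0.997, 0.0]
wrist_force: [-0.0, 0.2, -0.8]
finger_gap: 0.0126
t 19.1 p [0.4951 0.2073 0.0075] F [-0.   0.2 -0.8] gap 0.0126
tool y yaw 80.99931607334254 z [ 0.001  0.001 -1.   ] y [0.156 0.988 0.001]
q [ 0.32  0.42  1.96  0.    0.76 -1.1 ]
n 1 need 1 total d [-0.0007 -0.0002 -0.0075] rv [ 0.0007  0.0011 -0.    ]
slide [[0.07, -0.03, 0.75]] rot [0.001, 0.001, -0.0]
```

View pics/c19.png

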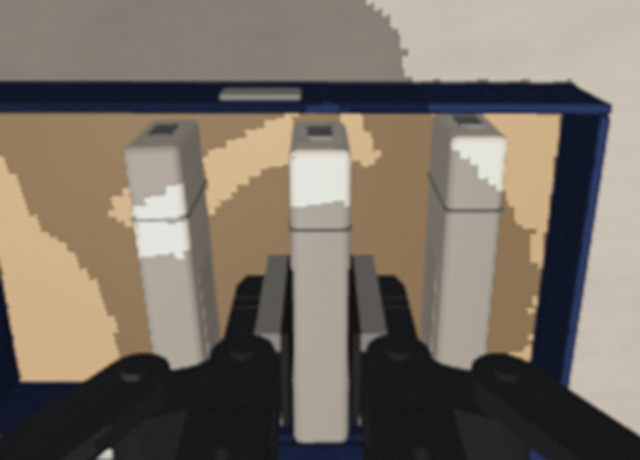

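```bash
python3 -m inch '{"slide":[[0,0,0.5],[0,0,0.4],[0,0,0.2]],"rotation":[[0,0,0],[0,0,0],[0,0,0]]}'; python3 -m inch '{"slide":[[0,0,0.1]],"rotation":[[0,0,0]]}'; python3 -m inch '{"slide":[[0,0,0.1]],"rotation":[[0,0,0]]}'
```

```text
time: 19.52
tool_pos: [0.4961, 0.2076, -0.0031]
eef_rot: [0.002, 0.078, 0.997, 0.001]
wrist_force: [0.1, -0.2, -0.9]
finger_gap: 0.0126
time: 19.65
tool_pos: [0.4962, 0.2077, -0.0042]
eef_rot: [0.002, 0.078, 0.997, 0.001]
wrist_force: [0.1, -0.2, -0.5]
finger_gap: 0.0128
time: 19.77
tool_pos: [0.4963, 0.2077, -0.0051]
eef_rot: [0.002, 0.078, 0.997, 0.001]
wrist_force: [-0.2, 0.5, -1.2]
finger_gap: 0.0127
```

```bash
python3 -m inch '{"slide":[[0,0,0.1]],"rotation":[[0,0,0]]}'; python3 -m inch '{"slide":[[0,0,0.08]],"rotation":[[0,0,0]]}'
```

```text
time: 19.9
tool_pos: [0.4965, 0.2077, -0.0055]
eef_rot: [0.002, 0.078, 0.997, 0.001]
wrist_force: [-1.6, -1.5, 9.6]
finger_gap: 0.0124
time: 20.02
tool_pos: [0.4964, 0.2077, -0.0055]
eef_rot: [0.001, 0.078, 0.997, 0.001]
wrist_force: [-2.1, -1.2, 7.2]
finger_gap: 0.0125
```

On the floor. Release and rise.

```bash
python3 -m inch '{"slide":[[0,0,0],[0,0,0],[0,0,0],[0,0,-0.5],[0,0,-2],[0,0,-4],[0,0,-5],[0,0,0]],"rotation":[[0,0,0],[0,0,0],[0,0,0],[0,0,0],[0,0,0],[0,0,0],[0,0,0],[0,0,0]]}' 0.22; python3 - <<'E'
from h import *
np.set_printoptions(precision=4,suppress=True)
where()
grab('side','s20');grab('wrist','w20');grab('top','t20')
im=cv2.imread('pics/w20.png'); a=cv2.resize(im[120:350,160:440],None,fx=1.6,fy=1.6,interpolation=cv2.INTER_CUBIC)
im=cv2.imread('pics/s20.png'); b=cv2.resize(im[140:232,230:312],None,fx=4,fy=4,interpolation=cv2.INTER_CUBIC)
cv2.imwrite('pics/c20.png',np.hstack([a,b]))
E
```

```text
time: 21.02
tool_pos: [0.4962, 0.2076, 0.1131]
eef_rot: [0.001, 0.079, 0.997, 0.001]
wrist_force: [0.1, -0.1, -0.3]
finger_gap: 0.0187
t 21.02 p [0.4962 0.2076 0.1131] F [ 0.1 -0.1 -0.3] gap 0.0187
tool y yaw 80.9947933024396 z [ 0.003  0.001 -1.   ] y [0.157 0.988 0.001]
q [ 0.32  0.25  1.92  0.    0.97 -1.1 ]
```

View pics/c20.png

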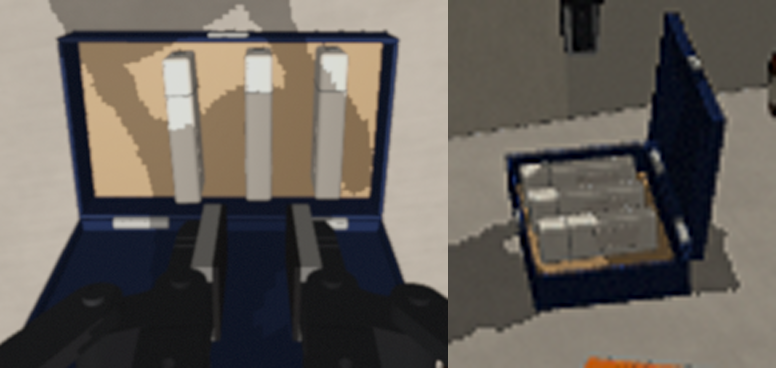

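View pics/s20.png

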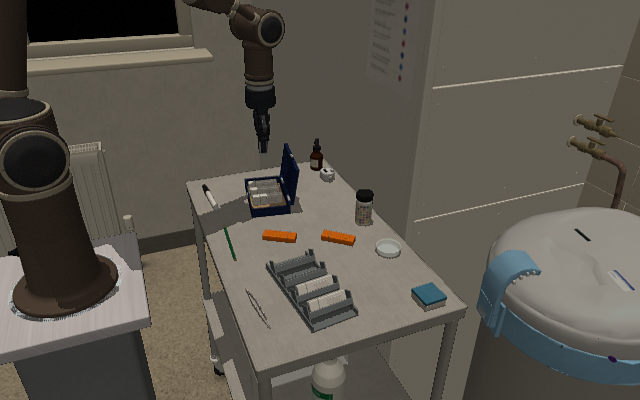

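```bash
python3 - <<'E'
from h import *
np.set_printoptions(precision=4,suppress=True)
im=cv2.imread('pics/topa.png'); a=cv2.resize(im[188:225,190:285],None,fx=8,fy=8,interpolation=cv2.INTER_CUBIC); cv2.imwrite('pics/c21.png',a)
im=cv2.imread('pics/s20.png'); a=cv2.resize(im[138:222,240:310],None,fx=7,fy=7,interpolation=cv2.INTER_CUBIC); cv2.imwrite('pics/c21b.png',a)
t=np.load('pics/topa.npz'); s=np.load('pics/s20.npz')
for a,b in [((198.3,197.1),(285.5,143)),((273.3,205),(298,170))]:
    X,e=tri(t,a,s,b); print(X,e,(X-BC)@bx,(X-BC)@by)
# predicted lid inner/outer edge vs angle
for th in (1.62,1.7,1.8):
    for d in (0,.01):
        X=BC+bx*(.05-(.101*np.cos(th))+d*np.sin(th))+[0,0,.027+.101*np.sin(th)+d*np.cos(th)]
        print(th,d,X,[ (proj(t,X+v*by),proj(s,X+v*by)) for v in (-.086,.086)])
E
```

```text
[0.5796 0.2624 0.1301] 0.0017717653182780767 0.07256451079674503 0.082815989353314
[0.5551 0.0873 0.132 ] 0.008216327098126948 0.07570977796949904 -0.09398578895322164
1.62 0 [0.5493 0.1834 0.1279] [(array([268.2157, 214.953 ]), array([290.8836, 170.801 ])), (array([195.8955, 204.7037]), array([279.425 , 143.7815]))]
1.62 0.01 [0.5592 0.1818 0.1274] [(array([268.8448, 210.7618]), array([294.8087, 170.6121])), (array([196.5941, 200.5204]), array([282.9552, 143.6586]))]
1.7 0 [0.5572 0.1821 0.1272] [(array([268.7325, 211.5797]), array([294.0479, 170.7646])), (array([196.4892, 201.3398]), array([282.2723, 143.7892]))]
1.7 0.01 [0.567  0.1806 0.1259] [(array([269.38  , 207.4377]), array([297.9345, 170.8632])), (array([197.2572, 197.213 ]), array([285.7726, 143.931 ]))]
1.8 0 [0.5671 0.1806 0.1254] [(array([269.3964, 207.4379]), array([297.9425, 171.0451])), (array([197.3065, 197.2178]), array([285.7822, 144.0989]))]
1.8 0.01 [0.5767 0.1791 0.1231] [(array([270.0594, 203.4039]), array([301.7425, 171.4994])), (array([198.1519, 193.2078]), array([289.2109, 144.568 ]))]
```

View pics/c21.png

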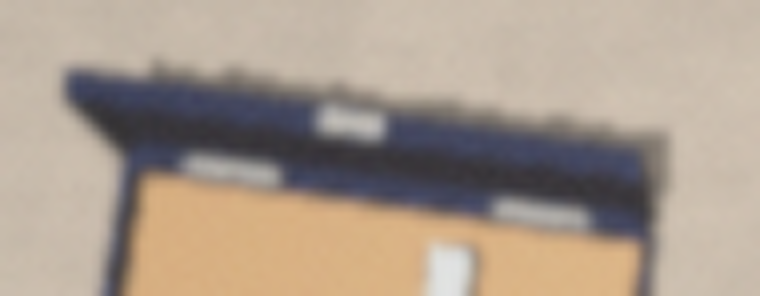

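View pics/c21b.png

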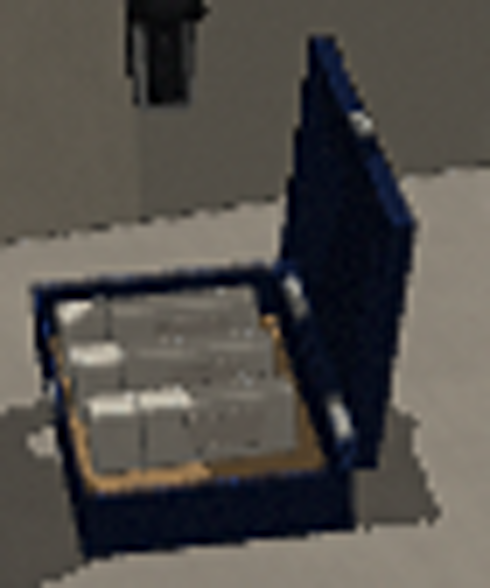

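```bash
python3 -m inch '{"slide":[[0,0,-5],[0,-0.5,-4.5],[-3.5,-0.5,0],[-3.5,-0.5,0],[-3.3,0,0],[0,0,0]],"rotation":[[0,0,0],[0,0,0],[0,0,0],[0,0,0],[0,0,0],[0,0,0]]}' 0; python3 - <<'E'
from h import *
np.set_printoptions(precision=4,suppress=True)
s,R=where(); d=s['tool_pos']-BC; print('bx,by',d@bx,d@by)
plan(BC+.102*bx+[0,0,.15],Rtool(81,0))
E
```

```text
time: 21.92
tool_pos: [0.5853, 0.1723, 0.1896]
eef_rot: [-0.016, 0.078, 0.997, -0.006]
wrist_force: [0.2, -0.2, -0.4]
finger_gap: -0.0
t 21.93 p [0.5853 0.1723 0.1896] F [ 0.2 -0.2 -0.4] gap -0.0
tool y yaw 81.06135276391726 z [-0.033 -0.009 -0.999] y [ 0.155  0.988 -0.014]
q [ 0.22  0.32  1.66 -0.    1.2  -1.2 ]
bx,by 0.09231223815244444 -0.005361599988499216
n 1 need 1 total d [ 0.0104  0.0038 -0.0396] rv [-0.0143 -0.0308  0.0009]
slide [[-1.09, 0.59, 3.92]] rot [-0.014, -0.031, 0.001]
```

```bash
python3 -m inch '{"slide":[[-1.1,0.6,0],[0,0,0],[0,0,0]],"rotation":[[-0.014,-0.031,0.001],[0,0,0],[0,0,0]]}' ; python3 - <<'E'
from h import *
np.set_printoptions(precision=4,suppress=True)
s,R=where(); d=s['tool_pos']-BC; print('bx,by',d@bx,d@by)
plan(BC+.104*bx+[0,0,.10],Rtool(81,0)); grab('wrist','w22')
E
```

```text
time: 22.3
tool_pos: [0.5936, 0.1769, 0.1853]
eef_rot: [-0.003, 0.078, 0.997, -0.001]
wrist_force: [0.4, 0.3, -0.2]
finger_gap: 0.0002
t 22.3 p [0.5936 0.1769 0.1853] F [ 0.4  0.3 -0.2] gap 0.0002
tool y yaw 81.03429589952212 z [-0.006 -0.001 -1.   ] y [ 0.156  0.988 -0.002]
q [ 0.22  0.32  1.66  0.    1.16 -1.2 ]
bx,by 0.09979294073182134 0.0004895439493331674
n 2 need 1.55295297324507 total d [ 0.0041 -0.0011 -0.0853] rv [-0.0019 -0.0056  0.0006]
slide [[-0.23, -0.02, 4.26], [-0.22, -0.02, 4.26]] rot [-0.001, -0.003, 0.0]
```

View pics/w22.png

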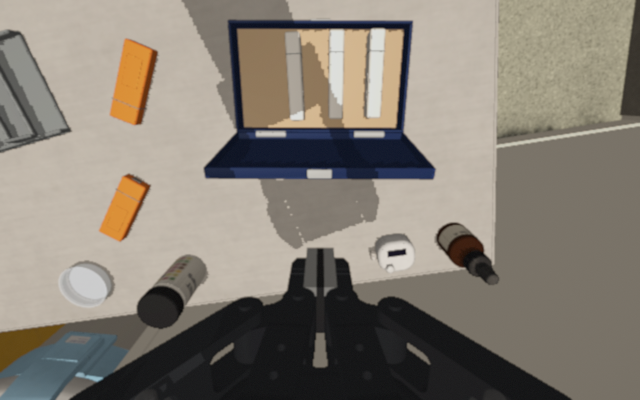

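```bash
python3 - <<'E'
from h import *
f=np.load('pics/w22.npz')
for p in [(207,178),(320,178.5),(434,178)]:
    X=onz(f,p,.126); d=X-BC; print(X,d@bx,d@by)
E
```

```text
[0.55639356 0.09755487 0.126     ] 0.07540963989503985 -0.08368149819321022
[0.56977028 0.18055696 0.126     ] 0.07564029849927836 0.00039177668384016953
[0.58248587 0.26428136 0.126     ] 0.07510498728537504 0.08507509269765683
```

```bash
python3 -m inch '{"slide":[[-0.3,0,4],[0,0,4],[0,0,3],[0,0,0]],"rotation":[[-0.002,-0.006,0],[0,0,0],[0,0,0],[0,0,0]]}' ; python3 - <<'E'
from h import *
np.set_printoptions(precision=4,suppress=True)
s,R=where(); d=s['tool_pos']-BC; print('bx,by',d@bx,d@by)
grab('side','s23');im=cv2.imread('pics/s23.png'); cv2.imwrite('pics/c23.png',cv2.resize(im[100:230,230:340],None,fx=4.5,fy=4.5,interpolation=cv2.INTER_CUBIC))
E
```

```text
time: 22.85
tool_pos: [0.5973, 0.1778, 0.0759]
eef_rot: [0.003, 0.077, 0.997, 0.001]
wrist_force: [-0.5, 0.0, -0.5]
finger_gap: 0.0001
t 22.85 p [0.5973 0.1778 0.0759] F [-0.5  0.  -0.5] gap 0.0001
tool y yaw 81.1391197813621 z [ 0.006  0.001 -1.   ] y [0.154 0.988 0.002]
q [ 0.22  0.45  1.73  0.    0.96 -1.2 ]
bx,by 0.10324400172312309 0.0020219792252088808
```

View pics/c23.png

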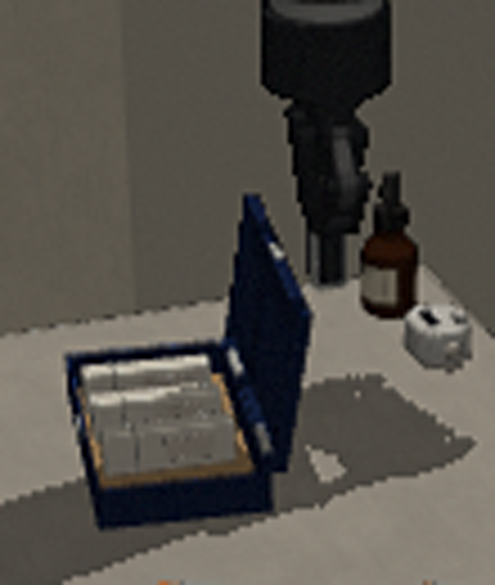

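```bash
python3 -m inch '{"slide":[[1.5,0,0],[1.0,0,0],[1.0,0,0],[1.0,0,0]],"rotation":[[0,0,0],[0,0,0],[0,0,0],[0,0,0]]}' ; python3 -m inch '{"slide":[[1.0,0,0],[1.0,0,0]],"rotation":[[0,0,0],[0,0,0]]}' ; python3 - <<'E'
from h import *
np.set_printoptions(precision=4,suppress=True)
s,R=where(); d=s['tool_pos']-BC; print('bx,by',d@bx,d@by)
grab('side','s24');im=cv2.imread('pics/s24.png'); cv2.imwrite('pics/c24.png',cv2.resize(im[100:230,230:340],None,fx=4.5,fy=4.5,interpolation=cv2.INTER_CUBIC))
E
```

```text
time: 23.4
tool_pos: [0.5572, 0.1862, 0.0836]
eef_rot: [0.011, 0.077, 0.997, 0.003]
wrist_force: [1.6, -0.1, -1.0]
finger_gap: 0.0003
time: 23.65
tool_pos: [0.5367, 0.1898, 0.0837]
eef_rot: [0.012, 0.077, 0.997, 0.003]
wrist_force: [1.4, 0.1, -0.6]
finger_gap: 0.0
t 23.65 p [0.5367 0.1898 0.0837] F [ 1.4  0.1 -0.6] gap 0.0
tool y yaw 81.16763220588365 z [ 0.024  0.005 -1.   ] y [0.154 0.988 0.008]
q [ 0.26  0.34  1.88 -0.    0.91 -1.15]
bx,by 0.04149002411175504 0.004351748784446704
```

View pics/c24.png

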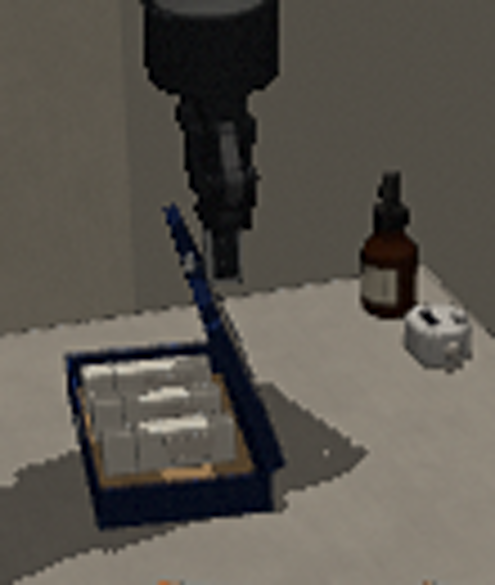

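```bash
python3 -m inch '{"slide":[[0.6,0,0.8],[0.8,0,0.8],[0.8,0,0.8],[0.8,0,0.8]],"rotation":[[0,0.012,0],[0,0.012,0],[0,0,0],[0,0,0]]}' ; python3 - <<'E'
from h import *
np.set_printoptions(precision=4,suppress=True)
s,R=where(); d=s['tool_pos']-BC; print('bx,by',d@bx,d@by)
grab('side','s25');im=cv2.imread('pics/s25.png'); cv2.imwrite('pics/c25.png',cv2.resize(im[100:230,230:340],None,fx=4.5,fy=4.5,interpolation=cv2.INTER_CUBIC))
E
```

```text
time: 24.2
tool_pos: [0.5046, 0.1958, 0.0505]
eef_rot: [-0.002, 0.077, 0.997, 0.005]
wrist_force: [-0.1, 0.6, 2.5]
finger_gap: 0.0002
t 24.2 p [0.5046 0.1958 0.0505] F [-0.1  0.6  2.5] gap 0.0002
tool y yaw 81.14061317180833 z [-0.003  0.01  -1.   ] y [0.154 0.988 0.009]
q [ 0.28  0.35  1.94  0.01  0.85 -1.14]
bx,by 0.008909347512592697 0.005270283961460876
```

View pics/c25.png

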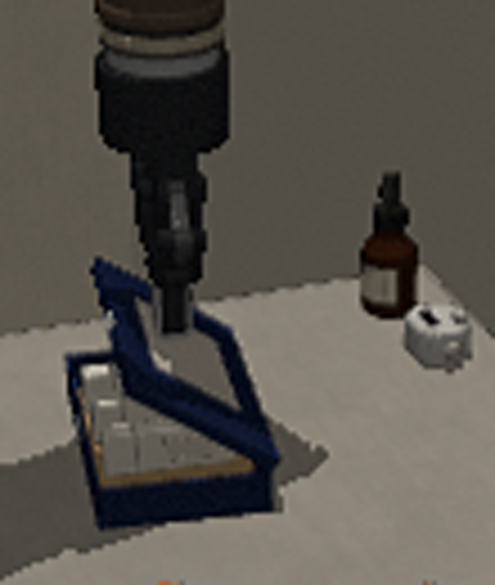

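```bash
python3 -m inch '{"slide":[[0.5,0,0.8],[0.5,0,0.8],[0.5,0,0.6]],"rotation":[[0,0,0],[0,0,0],[0,0,0]]}' ; python3 - <<'E'
from h import *
np.set_printoptions(precision=4,suppress=True)
s,R=where(); d=s['tool_pos']-BC; print('bx,by',d@bx,d@by)
grab('side','s26');im=cv2.imread('pics/s26.png'); cv2.imwrite('pics/c26.png',cv2.resize(im[100:230,230:340],None,fx=4.5,fy=4.5,interpolation=cv2.INTER_CUBIC))
E
```

```text
time: 24.62
tool_pos: [0.487, 0.1983, 0.0255]
eef_rot: [-0.003, 0.077, 0.997, 0.004]
wrist_force: [1.2, -0.8, 1.6]
finger_gap: 0.0002
t 24.62 p [0.487  0.1983 0.0255] F [ 1.2 -0.8  1.6] gap 0.0002
tool y yaw 81.1622732702419 z [-0.005  0.009 -1.   ] y [0.154 0.988 0.008]
q [ 0.3   0.37  1.98  0.01  0.79 -1.13]
bx,by -0.008884339377376134 0.004997647564392593
```

View pics/c26.png

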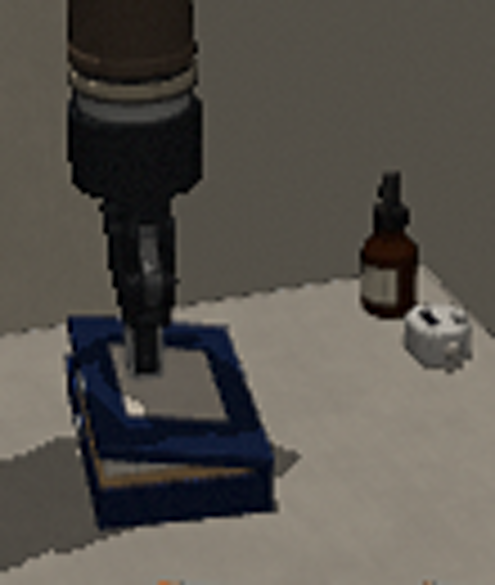

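```bash
python3 -m inch '{"slide":[[1.0,0,0.3],[1.0,0,0.4]],"rotation":[[0,0,0],[0,0,0]]}' ;python3 -m inch '{"slide":[[0,0,0.3]],"rotation":[[0,0,0]]}'; python3 -m inch '{"slide":[[0,0,0.2]],"rotation":[[0,0,0]]}'
```

```text
time: 24.92
tool_pos: [0.4648, 0.2013, 0.0174]
eef_rot: [-0.004, 0.077, 0.997, 0.004]
wrist_force: [0.3, -0.4, 1.9]
finger_gap: 0.0003
time: 25.05
tool_pos: [0.4627, 0.2012, 0.0138]
eef_rot: [-0.005, 0.077, 0.997, 0.004]
wrist_force: [-0.9, 0.6, 1.4]
finger_gap: -0.0001
time: 25.18
tool_pos: [0.4626, 0.2013, 0.0124]
eef_rot: [-0.005, 0.077, 0.997, 0.003]
wrist_force: [-2.8, -2.1, 17.6]
finger_gap: -0.0002
```

```bash
python3 -m inch '{"slide":[[0,0,0.1],[0,0,0.1]],"rotation":[[0,0,0],[0,0,0]]}'; python3 - <<'E'
from h import *
np.set_printoptions(precision=4,suppress=True)
s,R=where(); d=s['tool_pos']-BC; print('bx,by',d@bx,d@by)
grab('side','s27');im=cv2.imread('pics/s27.png'); cv2.imwrite('pics/c27.png',cv2.resize(im[100:230,230:340],None,fx=4.5,fy=4.5,interpolation=cv2.INTER_CUBIC))
E
```

```text
time: 25.42
tool_pos: [0.4625, 0.2013, 0.0125]
eef_rot: [-0.006, 0.077, 0.997, 0.003]
wrist_force: [-3.1, -1.5, 9.7]
finger_gap: 0.0001
t 25.43 p [0.4625 0.2013 0.0125] F [-3.1 -1.5  9.7] gap 0.0001
tool y yaw 81.19994088517588 z [-0.012  0.007 -1.   ] y [0.153 0.988 0.005]
q [ 0.32  0.37  2.02  0.02  0.76 -1.11]
bx,by -0.033499940821156 0.00407295580148277
```

View pics/c27.png

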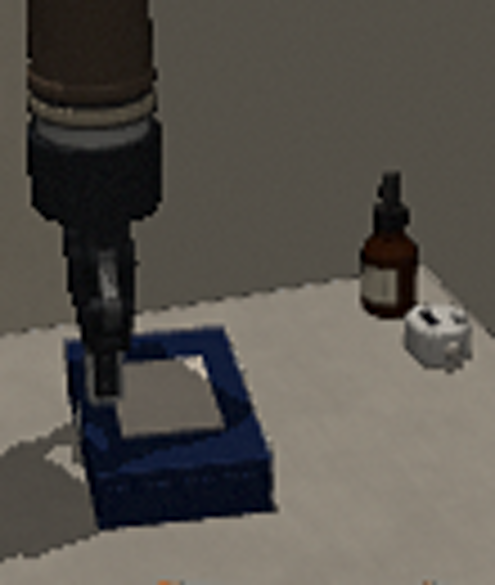

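```bash
python3 -m inch '{"slide":[[0,0,0.3],[0,0,0.3]],"rotation":[[0,0,0],[0,0,0]]}'; python3 -m inch '{"slide":[[0,0,-1],[0,0,-4],[0,0,-6],[0,0,-6],[0,-4,-2],[0,-5,0],[0,-5,0],[0,0,0]],"rotation":[[0,0,0],[0,0,0],[0,0,0],[0,0,0],[0,0,0],[0,0,0],[0,0,0],[0,0,0]]}'; python3 - <<'E'
from h import *
where()
for n in ('side','wrist','top'): grab(n,n[0]+'28')
im=cv2.imread('pics/s28.png'); a=cv2.resize(im[130:340,230:440],None,fx=2.8,fy=2.8,interpolation=cv2.INTER_CUBIC); cv2.imwrite('pics/c28.png',a)
im=cv2.imread('pics/s28.png'); a=cv2.resize(im[160:225,235:310],None,fx=8,fy=8,interpolation=cv2.INTER_CUBIC); cv2.imwrite('pics/c28b.png',a)
im=cv2.imread('pics/t28.png'); a=cv2.resize(im[125:315,155:460],None,fx=2.5,fy=2.5,interpolation=cv2.INTER_CUBIC); cv2.imwrite('pics/c28c.png',a)
E
```

```text
time: 25.72
tool_pos: [0.4625, 0.2013, 0.0122]
eef_rot: [-0.008, 0.077, 0.997, 0.002]
wrist_force: [-9.3, -3.0, 26.2]
finger_gap: -0.0002
time: 26.72
tool_pos: [0.4455, 0.0581, 0.21]
eef_rot: [-0.006, 0.076, 0.997, 0.002]
wrist_force: [-0.4, 0.2, 0.0]
finger_gap: 0.0002
t 26.73 p [0.4455 0.0581 0.21  ] F [-0.4  0.2  0. ] gap 0.0002
tool y yaw 81.32322577520897 z [-0.012  0.004 -1.   ] y [0.151 0.989 0.002]
q [ 0.03 -0.03  2.02  0.    1.17 -1.39]
```

View pics/c28.png

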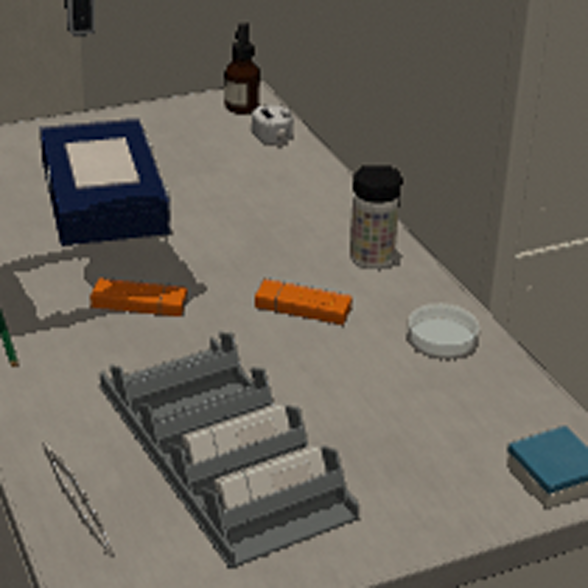

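View pics/c28b.png

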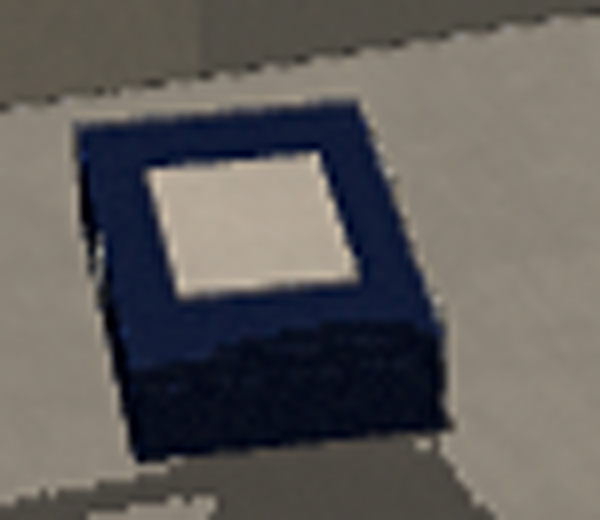

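View pics/c28c.png

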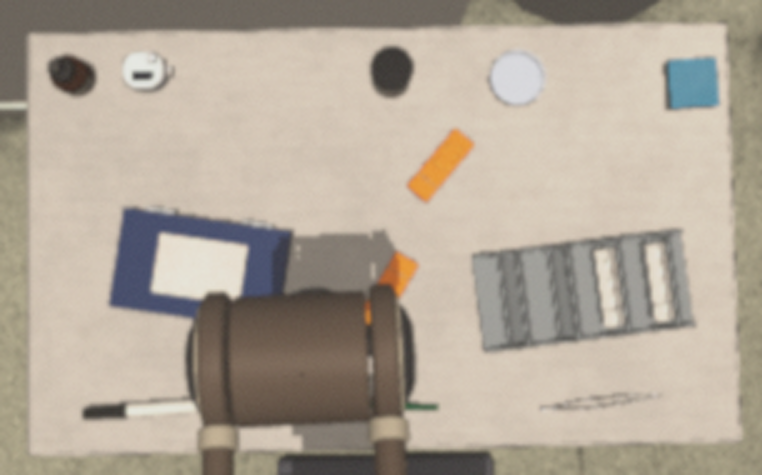

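View pics/w28.png

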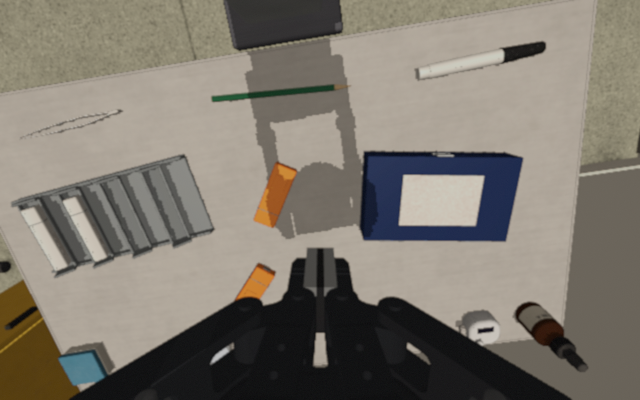

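```bash
python3 - <<'E'
from h import *
np.set_printoptions(precision=1,suppress=True)
s=np.load('pics/s28.npz'); w=np.load('pics/w28.npz')
C=lambda a,b,z: BC+a*bx+b*by+[0,0,z]
for z in (.037,.042,.047):
  p=proj(s,C(-.051,-.086,z)); q=proj(s,C(-.051,.086,z)); print(z,'side near front c28b',(p-[235,160])*8,'far front',(q-[235,160])*8,'base',(proj(s,C(-.051,-.086,0))-[235,160])*8,'back near',(proj(s,C(.051,-.086,.037))-[235,160])*8)
  print('wrist',proj(w,C(-.051,-.086,z)),proj(w,C(-.051,.086,z)))
# fit of height near front edge: wrist+side triangulation
X,e=tri(s,(235+131/8,160+368/8),w,(368,152)); print(np.round(X,4),e)
X,e=tri(s,(235+76/8,160+123/8),w,(521,158)); print(np.round(X,4),e)
X,e=tri(s,(235+441/8,160+322/8),w,(361,241)); print('back near',np.round(X,4),e)
E
```

```text
0.037 side near front c28b [123.9 372.3] far front [ 67.4 130.3] base [130.2 470.5] back near [438.8 338.8]
wrist [367.7 155. ] [524.6 156.1]
0.042 side near front c28b [123.  358.8] far front [ 66.5 117.7] base [130.2 470.5] back near [438.8 338.8]
wrist [368.4 155.8] [527.5 156.9]
0.047 side near front c28b [122.1 345.3] far front [ 65.6 105.1] base [130.2 470.5] back near [438.8 338.8]
wrist [369.1 156.6] [530.5 157.7]
[0.4 0.1 0. ] 0.005801383871344471
[0.5 0.3 0. ] 0.0016477061425415798
back near [0.5 0.1 0. ] 0.0027707560495066146
```

```bash
python3 - <<'E'
from rig import job,bot
print(bot.observe()['time']); print(job.sign_off())
E
```

```text
26.875
the job is handed in; nothing more can be done
None
```

I took the two mailers at the stand's +x end out along their lean and set each one down on the box floor beside the one already there. Floor contact came at about 5–10 N before I released. I then pushed the lid over from behind, pressed it shut with about 26 N and handed the job in at 26.9 s.

**Last checks:**
- **Box:** before closing, three mailers stood upright and parallel on the floor. Nothing stood too high.
- **Lid:** the front edge height in the side picture matches the 37 mm shut height (94 px against 98 px expected). The tool stopped hard at that level, and I saw no gap.
- **Stand:** the other two mailers are still in their pockets.
- **Bystanders:** the pot, bottle, small box and counter look unmoved in the final top, side and wrist pictures. I did not measure their positions.

**What disagreed:**
- **Fingertips:** they sat about 20–25 mm behind the stated TCP, seen in the cameras and on contact. Because of this, the first closing gripped the pocket walls (gap 21 mm). I opened, backed off 7 mm and regripped without disturbing anything.
- **Lid corner measurement:** cross-checking the corners from the side and wrist views left up to 6 mm of mismatch. I relied on the side-view height instead.

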